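# Clamp the nest frame in its fixture with the square T-key

### The job

The red nest frame lies loose in the clamping fixture: put the larger T-handle key fully into the square socket of the leaning clamp screw, feeling for the angle at which it drops in, and turn it clockwise until the sprung plate holds the frame firmly and squarely against the fence, hand-tight without crushing it. Then take the key out and put it back upright in its hole in the stand. Leave the small key and the other things on the bench where they are.

Things in the scene. Friction and masses are not known exactly. Their poses are not given: they have to be found in the camera images.
- clamp_base: Aluminium clamping fixture fixed to the bench: plate 210 x 170 x 14 mm, origin at the centre of its underside, z up. Its x is the clamping direction, from the screw housing (-x, to the robot's right) to the fence (+x, left); y runs along the fence. Fence: 150 mm long, 24 mm above the plate, face at x = 0.055. Position and yaw vary.
- clamp_boss: Fixed aluminium tube round the clamp screw, 41 mm outside, leaning 30 degrees to the fixture's -x. Origin: on the screw axis at the mouth of the square socket; z points out of the socket along the axis, up and to the robot's right. The tube's rim is at z = +0.020, its bore is 28 mm, so the screw is sunk 20 mm deep. Clockwise looking in (negative turn about z) tightens.
- socket_floor (a point): Floor of the screw's socket, on the axis, 22 mm below its mouth. The socket is 13 mm square, flared to 18 mm over the first 2.5 mm, and turns with the screw. Its angle varies, is told by no frame and must be felt or seen; it repeats every quarter turn. The key's narrow end can enter askew and drag the screw round: then turn back a little. A key let go in the socket stays, sagging about 5 degrees.
- clamp_jaw: Jaw between housing and fence, origin at its underside, x towards the fence. A spiral cam on the screw moves it 4 mm along +x for each radian of clockwise turn (start varies). The screw turns against 0.2 N m of friction and stays where it is left, clamped or not. It takes 1.1 to 1.8 rad, and up to 0.15 rad more of the key's play, until the frame is held on both sides.
- pressure_plate: Sprung steel plate 5 x 110 x 20 mm on the jaw's front; x to the fence, front face at x = 0.005. It yields 1 mm per 15 N, 6 mm at most. Well clamped is 15 to 50 N, or 0.25 to 0.8 rad of turn after the frame is held. Moment about the screw axis with the key at rest after a small turn: under 0.09 N m when free, some 0.12 at 25 N, 0.15 at 35 N, 0.19 at 48 N. Over 80 N crushes it.
- nest: Red moulded nest frame to be clamped, 32 x 136 x 26 mm (the clamped side walls are 8 mm high), lying on the plate between pressure plate and fence; origin at the centre of its underside, long axis y. Home against the fence its origin is at x = 0.039 of the fixture and its x is along the fixture's.
- key_large: Larger T-handle key, 0.22 kg, 117 mm long. Origin at the tip's centre, z up to the handle. Steel square 12 mm wide (sides along x and y) up to z = 0.030, its first 3 mm 10.5 mm wide; round shank of 16 mm; collar 29 mm wide, z = 0.050 to 0.056; black flat handle 16 mm thick (x): hub 28 mm wide (y) from z = 0.071, cross-bar 100 mm along y, z = 0.099 to 0.117.
- key_large_grip (a point): Point on the larger key's axis, 104 mm above the tip, where the handle is best pinched across its 16 mm thickness (along the key's x): hub and cross-bar are both between the pads there.
- key_small: Smaller T-handle key, 105 mm long, cross-bar 74 mm, square of 8 mm, which is too small for this screw; origin at its tip, z up. It stays in the stand.
- key_stand: Fixed stand for the two keys: grey block 140 x 60 mm, 55 mm high, on a foot of 164 x 72 x 3 mm; origin at the centre of its underside, two holes in a row along x. The keys hang upright in it, collars on the block's top, tips 5 mm above the bench, cross-bars about along the stand's y. Which key is in which hole varies.
- hole_near (a point): Centre of the mouth of one hole (x = -0.040 of the stand), at the block's top, 55 mm above the bench: a round through hole of 18.5 mm diameter with a 3 mm chamfer.
- hole_far (a point): Centre of the mouth of the other hole (x = +0.040 of the stand), the same.
- spare_nest: A second red nest frame, 32 x 136 x 26 mm, loose on the bench behind the work; a bystander. Origin at its underside.
- tray: Clear empty blister tray, 60 x 125 x 18 mm, loose on the bench; a bystander. Origin at its underside.
- agar: Round contact plate with lid, 65 mm in diameter, 15 mm high, loose on the bench; a bystander. Origin at its underside.
Things that resemble listed ones, but are neither listed nor needed, are in the scene too. What is shaped like the key_large but blue is not meant.

How it is judged (in metres and radians):
On the way, in this order (a step that is already met when the one before it is completed fails the run):
1. the larger key is fully in the screw's socket (z of key_large in the frame of clamp_boss below -0.016 m and x of key_large in the frame of clamp_boss between -0.004 and 0.004 m and y of key_large in the frame of clamp_boss between -0.004 and 0.004 m and angle between the z axis of key_large and the z axis of clamp_boss, either way round below 0.12 rad), for 0.2 s.
2. the plate presses the frame with over 10 N while the key is still in the socket (z of key_large in the frame of clamp_boss below -0.012 m and x of key_large in the frame of clamp_boss between -0.004 and 0.004 m and y of key_large in the frame of clamp_boss between -0.004 and 0.004 m and angle between the z axis of key_large and the z axis of clamp_boss, either way round below 0.12 rad and contact force between nest and pressure_plate above 10 N), for 0.3 s.
At the end, for the whole second after the job is handed in: The plate presses the frame with more than 10 N (and at no time with more than 80 N), the frame is home against the fence within 2 mm and square within 0.03 rad, both keys stand in the stand's holes (12 mm aside, tip less than 13 mm above the bench, upright within 0.1 rad), and all is at rest (contact force between nest and pressure_plate above 10 N and x of nest in the frame of clamp_base above 0.037 m and angle between the x axis of nest and the x axis of clamp_base, either way round below 0.03 rad and height (world z) of key_large between 0 and 0.013 m and angle between each of key_large, key_small's own z axis and vertical below 0.1 rad and (horizontal distance between key_large and hole_near below 0.012 m or horizontal distance between key_large and hole_far below 0.012 m) and height (world z) of key_small between 0 and 0.013 m and (horizontal distance between key_small and hole_near below 0.012 m or horizontal distance between key_small and hole_far below 0.012 m) and linear speed of each of key_large, nest below 0.02 m/s); the robot touches nothing.
It fails at once if the frame is crushed: more than 80 N from the plate (contact force between nest and pressure_plate above 80 N).
It fails at once if the small key is pulled out or knocked (distance of key_small from where it was at the start of the episode above 0.03 m or angle between key_small's own z axis and vertical above 0.35 rad).
It fails at once if the spare frame, tray or contact plate is moved by more than 20 mm (distance of any of spare_nest, tray, agar from where it was at the start of the episode above 0.02 m).
It also fails if it takes over 72 s, if anything falls off the work surface, if the arm or the gripper's body presses on something with over 40 N, if the wrist force passes 120 N, or if a joint passes its speed limit or range.

### The arm

A 6-joint arm with a two-finger parallel gripper is mounted at the origin on a cart in front of the work surface, level with it; the furniture and walls round the work are solid. World frame = base frame: x ahead of the robot, y to its left, z up, the work surface at z = 0. Lengths are in m, angles in degrees, forces in N, time in s.
With the tool pointing down it reaches from about 0.425 to 0.925 m from the base axis. Payload 12.5 kg.
Tool frame: the origin (TCP) lies on the centre line of the jaws, within the pads' length; the fingertips stand 22 mm ahead of it and the grasp point (between the pads) lies 3 mm ahead of it; z points along the fingers, y is the line along which they close (so a half turn about z gives the same grasp; the last joint's range is limited). The gripper opens to 85 mm and grips with 20 to 120 N. Pads are 22 mm wide; open, the fingers measure 114 mm over their backs; the gripper's body (76 mm by 85 mm) begins 54 mm behind the grasp point. The pads swing forward as they close: fully open they stand 13 mm farther back than shut.
Start: joints at [68.95, 28.126, 89.318, -0, 62.55, -6.05], TCP at [0.162, 0.604, 0.253] pointing down, gripper open.
Joint ranges: [-177.58, 177.58], [-47.91, 125.51], [2.72, 160], [-65.01, 245.01], [3.68, 167.84], [-153.87, 153.87]. Speed limits (degrees/s): [127.2, 127.2, 159.86, 180, 180, 180].

### API

Orientations are given as [roll, pitch, yaw] about the fixed x, y, z axes, in that order (R = Rz(yaw) Ry(pitch) Rx(roll)).
In Python, from bench import read_state, vision, manip gives the robot as it stands.
- The arm moves only by the tool apply_moves, never from a script. Its argument "deltas" is a list of rows, each an object with "translation": the shift along the tool's x, y, z each as a share of 0.1 m, from -1 to 1, a list of three; "turn": the turn, a rotation vector about the tool's x, y, z each as a share of 1.5 rad, from -1 to 1, a list of three. In form: [{"translation": [tx, ty, tz], "turn": [ax, ay, az]}, ...]. A call has 1 to 8 rows; each row shifts and turns the commanded pose from where the row before left it, along the tool's axes as they then stand; what a row does not reach is not made up. A row lasts 1/10 s, in which the tool goes at most 50 mm and 8.59 degrees, less where a joint would pass 70% of its speed; a pose out of reach is approached as far as the arm can. A call with a number of a shift or a turn outside -1 to 1 is refused whole. A call with a gripper value outside its range is refused whole. "jaw" is the closure, from 0 (fully open) to 1 (shut), set as the call begins (left out, the last holds). The fingers move at their own pace and stop on an object; "squeeze" is the grip in N (left out, the last holds). Time passes only in rows, so rows that do not move let the fingers close. It gives the time, the measured TCP pose, the force, the opening and the grip force at its end, in the units of the state.
- read_state(): the state, without advancing time (a new reading comes with each control period).
- vision.get_image(name): name is "side" or "top" or "wrist"; returns a dict with "color" (420x560x3 uint8, red, green, blue), "z_map" (420x560 float32, m along the optical axis (not along the pixel's ray), 0 where there is no reading), "K" (3x3 intrinsics, pixels), "dist_coeffs" ([k1, k2, p1, p2, k3] as OpenCV has them; the pictures are not rectified), "rvec" (rotation vector, rad) and "tvec" (3), from world to camera coordinates, as OpenCV has them; the wrist camera has in their place "hand_eye" (4x4, takes a point from camera to tool coordinates, whose origin is the TCP and whose axes are the flange's). Camera axes: x right, y down, z forward; pixel columns grow to the right and rows downward; lengths in m; the calibration is good to about 2 mm. A picture is of the moment at which its call begins: read the wrist's pose just before it.
- manip.job_done(): hands the job in; it is judged then, once.
The state is a dict: "time_s": time; "joints": joint angles; "joint_vel": joint speeds; "joint_efforts": joint torques, N m; "eef_pos": TCP position; "tcp_rot": TCP orientation; "force": force on the tool from outside, world axes, zero at the start; "torque": the same for the moment, N m; "gripper_width": finger opening in m; "finger_force": force on a finger pad.
Only numpy, scipy, OpenCV 4.12 (cv2) and the standard library are available. Lean on these libraries where they do the work, as an engineer would, in place of code of your own. Each camera call takes 0.05 s, during which the arm holds its last target. There are 200 camera calls.

## Working session

There is one attempt and no reset: what is moved stays moved. The work goes in short steps, Python scripts to look and compute and a tool call to move; the robot and the scene stay as the last step left them, time stands still between calls to the robot, and variables do not carry over. Pictures are saved under pics/ and viewed, at most 10 in all, crops included, and the job is handed in when it is done.

Besides the shell and the picture viewer there is one more tool, called after ">>>" as name(argument=value, ...), one argument or row to a line, values as JSON. apply_moves: Moves the arm, as the interface text tells. Its arguments: {"type":"object","properties":{"deltas":{"type":"array","items":{"type":"object","properties":{"translation":{"type":"array","items":{"type":"number","minimum":-1,"maximum":1}},"turn":{"type":"array","items":{"type":"number","minimum":-1,"maximum":1}}}}},"jaw":{"type":"number"},"squeeze":{"type":"number"}},"required":["deltas"]}

```bash
ls; mkdir -p pics; cat > h.py <<'E'
import numpy as np, cv2
from bench import read_state, vision, manip
from scipy.spatial.transform import Rotation as R
def save(n,f):
    im=vision.get_image(n); cv2.imwrite(f,im['color'][:,:,::-1]); return im
E
python3 - <<'E'
from h import *
s=read_state(); print(s)
import pickle
for n in ('side','top','wrist'):
    im=save(n,f'pics/{n}0.png'); pickle.dump((read_state(),im),open(f'{n}0.pkl','wb'))
    print(n,im['K'].tolist(),im['dist_coeffs'],im.get('rvec'),im.get('tvec'),im.get('hand_eye'))
E
```

```text
pics
{'time_s': 0.0, 'joints': array([ 6.89497293e+01,  2.81634143e+01,  8.93498507e+01,  2.03907013e-03,
        6.25475925e+01, -6.04941718e+00]), 'joint_vel': array([-0.01644302,  0.06967388, -0.02353367,  0.01123186,  0.08949156,
        0.04229106]), 'joint_efforts': array([-3.18867504e-03, -6.18461537e+01, -2.61576319e+01, -1.92901043e-04,
        4.22949262e-03,  2.01917305e-05]), 'eef_pos': array([0.1616617 , 0.60353163, 0.25273732]), 'tcp_rot': array([-1.79939672e+02, -8.21193086e-03,  1.64998201e+02]), 'force': array([ 0.19279065,  1.13727481, -0.18519024]), 'torque': array([-0.01926868,  0.03086364,  0.00389613]), 'finger_force': 0.0, 'gripper_width': 0.0856482474596287}
side [[537.9998624507385, 0.0, 282.03474579808517], [0.0, 537.9998624507385, 222.06115980352595], [0.0, 0.0, 1.0]] [-0.11759541  0.          0.          0.          0.        ] [ 0.08325831 -2.8412609   1.24162338] [0.58889833 0.0333044  1.29961334] None
top [[529.7795343070793, 0.0, 284.7831398665276], [0.0, 529.7795343070793, 209.51413863139743], [0.0, 0.0, 1.0]] [-0.05490816  0.          0.          0.          0.        ] [ 2.09937274 -2.15186362  0.21266849] [0.06992489 0.58441491 1.15537325] None
wrist [[358.41351813581514, 0.0, 277.5532526978166], [0.0, 358.41351813581514, 214.62417077269072], [0.0, 0.0, 1.0]] [-0.07835117  0.          0.          0.          0.        ] None None [[ 7.64501766e-05 -9.50578813e-01 -3.10483355e-01  8.04932497e-02]
 [ 9.99999047e-01  5.00673630e-04 -1.28663787e-03 -2.44665398e-04]
 [ 1.37850152e-03 -3.10482961e-01  9.50577946e-01 -1.20800845e-01]
 [ 0.00000000e+00  0.00000000e+00  0.00000000e+00  1.00000000e+00]]
```

View pics/side0.png

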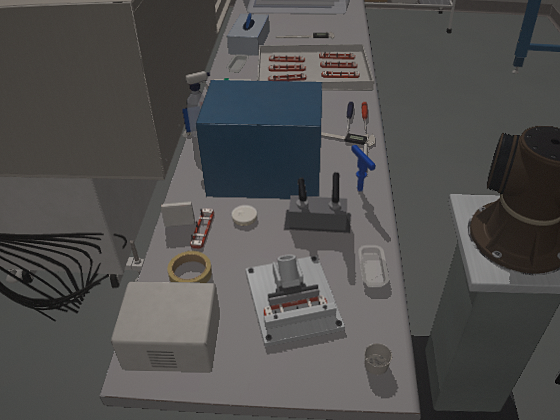

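View pics/top0.png

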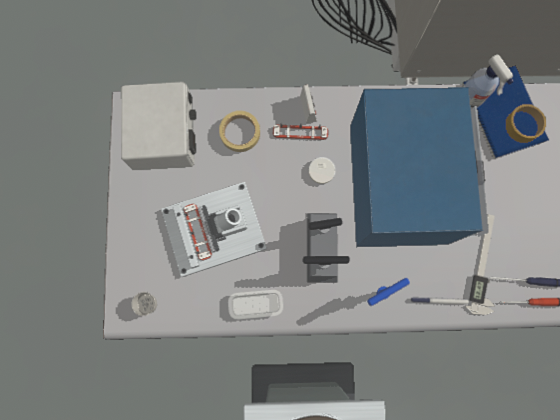

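The side view shows the stand at (318,215), with the tall large key at (336,187) and the small key at (303,192). The fixture is at (293,300) with the boss at (288,268), and the blue decoy is at (362,170). In the top view, the large key's bar is at (326,260), the small key's at (325,224), the boss rim at (233,216), the fixture corners at about (243,187), (262,245), (184,271) and (165,211), and the blue box's edge runs along column 355.

```bash
cat >> h.py <<'E'
import pickle
def pose(im,s=None):
    """camera->world R,t"""
    if 'rvec' in im and im['rvec'] is not None:
        r=cv2.Rodrigues(np.array(im['rvec']))[0]; return r.T,-r.T@np.array(im['tvec']).ravel()
    he=np.array(im['hand_eye']); Rt=R.from_euler('xyz',s['tcp_rot'],degrees=True).as_matrix()
    return Rt@he[:3,:3], Rt@he[:3,3]+s['eef_pos']
def ray(im,uv,s=None):
    Rw,o=pose(im,s); p=cv2.undistortPoints(np.array(uv,float).reshape(-1,1,2),im['K'],im['dist_coeffs']).reshape(-1,2)
    return o,(Rw@np.c_[p,np.ones(len(p))].T).T
def plane(im,uv,z,s=None):
    o,d=ray(im,uv,s); return o+d*((z-o[2])/d[:,2])[:,None]
def proj(im,P,s=None):
    Rw,o=pose(im,s); P=np.atleast_2d(P); return cv2.projectPoints(P,cv2.Rodrigues(Rw.T)[0],-Rw.T@o,im['K'],im['dist_coeffs'])[0].reshape(-1,2)
def cloud(im,s=None):
    v,u=np.mgrid[:420,:560]; o,d=ray(im,np.c_[u.ravel(),v.ravel()],s)
    z=im['z_map'].ravel(); return (o+d*z[:,None]).reshape(420,560,3)
def two(im1,uv1,im2,uv2,s1=None,s2=None):
    o1,d1=ray(im1,[uv1],s1);o2,d2=ray(im2,[uv2],s2);d1=d1[0]/np.linalg.norm(d1);d2=d2[0]/np.linalg.norm(d2)
    a=np.linalg.lstsq(np.c_[d1,-d2],o2-o1,rcond=None)[0];p,q=o1+d1*a[0],o2+d2*a[1];return (p+q)/2,np.linalg.norm(p-q)
def load(n): return pickle.load(open(n+'.pkl','rb'))
E
python3 - <<'E'
from h import *
st,t=load('top0'); ss,si=load('side0')
np.set_printoptions(precision=4,suppress=True)
print('cams',pose(t)[1],pose(si)[1])
for n,im,boxes in (('top',t,dict(L=(300,250,352,272),S=(304,214,346,236))),('side',si,dict(L=(326,165,346,212),S=(292,170,312,210)))):
    C=cloud(im); g=im['color'].astype(int)
    for k,(a,b,c,d) in boxes.items():
        m=np.zeros((420,560),bool); m[b:d,a:c]=1; m&=(g.max(2)<60)
        P=C[m]; 
        for lo,hi in ((.04,.1),(.1,.2)):
            Q=P[(P[:,2]>lo)&(P[:,2]<hi)]
            if len(Q)<8: continue
            x,y=Q[:,0],Q[:,1]; e,v=np.linalg.eigh(np.cov(Q[:,:2].T)); q=(Q[:,:2]-Q[:,:2].mean(0))@v
            print(n,k,lo,len(Q),Q.mean(0),'zmax',np.percentile(Q[:,2],[50,98]),'axis deg',np.degrees(np.arctan2(*v[::-1,1])),'ext',np.ptp(q,axis=0),'mid',Q[:,:2].mean(0)+v@((q.max(0)+q.min(0))/2))
C=cloud(t)
for nm,uv in dict(bossrim=(233,209),plate=(250,240),enc=(420,150),enc_edge=(360,200),encc=(358,244),bench=(280,280),agar=(322,171),tray=(256,305)).items(): print(nm,C[uv[1],uv[0]])
print(plane(t,[(243,187),(262,245),(184,271),(165,211)],.014))
for n,im in(('t',t),('s',si)):
    C=cloud(im); b=(C[...,2]>.05)&(C[...,2]<.12)&(abs(C[...,0]-.68)<.1)&(abs(C[...,1]-.2)<.1)
    P=C[b]; print(n,len(P)); 
    for z in np.arange(.03,.12,.01):
        Q=C[(abs(C[...,2]-z)<.005)&(abs(C[...,0]-.68)<.09)&(abs(C[...,1]-.18)<.09)]
        if len(Q): print(round(z,3),len(Q),Q.mean(0),Q.min(0),Q.max(0))
E
```

```text
cams [0.3572 0.0695 1.2445] [0.5134 0.967  0.9155]
top L 0.1 236 [ 0.4628 -0.0262  0.1214] zmax [0.1214 0.1266] axis deg 89.16064860180468 ext [0.0154 0.0942] mid [ 0.4636 -0.0287]
top S 0.04 9 [ 0.5353 -0.0243  0.0954] zmax [0.0957 0.0995] axis deg 95.97546493858263 ext [0.001  0.0424] mid [ 0.5347 -0.0192]
top S 0.1 157 [ 0.5424 -0.0309  0.1094] zmax [0.1097 0.1138] axis deg 97.56751894922596 ext [0.015  0.0697] mid [ 0.5424 -0.0293]
side L 0.04 27 [ 0.458  -0.0152  0.0544] zmax [0.0533 0.0685] axis deg 173.9536591003834 ext [0.0221 0.03  ] mid [ 0.4594 -0.016 ]
side L 0.1 187 [ 0.4643 -0.0163  0.1184] zmax [0.1192 0.1231] axis deg 88.68759897685081 ext [0.0145 0.1   ] mid [ 0.4643 -0.0234]
side S 0.04 328 [ 0.5459 -0.0966  0.0737] zmax [0.0763 0.0989] axis deg 94.35088591197795 ext [0.0488 0.1226] mid [ 0.5423 -0.0536]
side S 0.1 142 [ 0.5423 -0.0263  0.1064] zmax [0.1068 0.1102] axis deg 95.62837884017114 ext [0.0228 0.1152] mid [ 0.5414 -0.0475]
bossrim [0.5867 0.1723 0.0726]
plate [0.5229 0.138  0.017 ]
enc [ 0.6677 -0.217   0.229 ]
enc_edge [ 0.5923 -0.109   0.1121]
encc [ 0.5
[... 366 characters left out ...]
44]
0.05 37 [0.6258 0.1937 0.0508] [0.5911 0.1605 0.0466] [0.7473 0.2649 0.0538]
0.06 20 [0.7279 0.254  0.0594] [0.5923 0.1668 0.0551] [0.7686 0.2695 0.0649]
0.07 14 [0.7454 0.2626 0.0713] [0.7265 0.2605 0.0653] [0.766  0.2691 0.0747]
0.08 22 [0.7396 0.2634 0.0798] [0.7144 0.2606 0.0752] [0.7676 0.27   0.0849]
0.09 76 [0.7459 0.2655 0.0904] [0.71   0.2607 0.0852] [0.7685 0.2699 0.0947]
0.1 3 [0.7228 0.2696 0.1005] [0.7133 0.2691 0.0951] [0.7277 0.27   0.1033]
s 453
0.03 78 [0.6551 0.2121 0.0282] [0.5902 0.1239 0.025 ] [0.7686 0.2698 0.035 ]
0.04 37 [0.5964 0.232  0.038 ] [0.59   0.1616 0.0351] [0.6034 0.2596 0.045 ]
0.05 31 [0.5937 0.1762 0.049 ] [0.5901 0.1629 0.0456] [0.5988 0.192  0.0534]
```

```bash
python3 - <<'E'
from h import *
_,t=load('top0');_,s=load('side0')
a=cv2.resize(t['color'][170:290,150:360],None,fx=3.6,fy=3.6,interpolation=2)
b=cv2.resize(s['color'][160:340,240:370],(0,0),fx=432/180*1,fy=432/180*1,interpolation=2)
w=np.zeros((432+0,800,3),np.uint8)
a=cv2.resize(a,(480,int(120*480/210)));w[:a.shape[0],:480]=a; w[:b.shape[0],484:484+min(b.shape[1],316)]=b[:,:316]
cv2.imwrite('pics/crop0.png',w[:,:,::-1]);print(480/210,b.shape)
E
```

```text
2.2857142857142856 (432, 312, 3)
```

View pics/crop0.png

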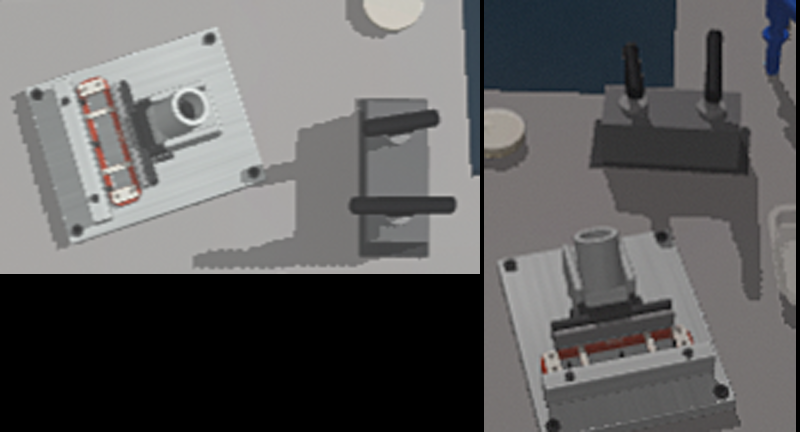

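The crop shows the large key's bar at crop (403,205), the boss rim at crop top-view (188,107) and side-view (597,235), and the fixture turned by about 17 degrees. Next I triangulate the rim and work out a look along the screw axis.

```bash
cat >> h.py <<'E'
np.set_printoptions(precision=4,suppress=True)
def rows(s,Rt,pt,n=None):
    """even rows from state to pose; prints per-row values (tool axes) and count"""
    R0=R.from_euler('xyz',s['tcp_rot'],degrees=True); dR=(R0.inv()*R.from_matrix(Rt)).as_rotvec(); dp=pt-s['eef_pos']
    n=n or int(np.ceil(max(np.linalg.norm(dp)/.048,np.linalg.norm(dR)/.148,1)))
    step=R.from_rotvec(dR/n); Rk=R0; out=[]
    for k in range(n):
        out.append(np.r_[Rk.inv().apply(dp/n)/.1,dR/n/1.5]); Rk=Rk*step
    print('n',n,'dist',np.linalg.norm(dp),'deg',np.degrees(np.linalg.norm(dR)))
    for o in out: print('{"translation":[%.3f,%.3f,%.3f],"turn":[%.4f,%.4f,%.4f]},'%tuple(o))
E
python3 - <<'E'
from h import *
s0,t=load('top0'); _,si=load('side0')
rim,e=two(t,(232.3,216.8),si,(287.1,257.9)); print('rim tri',rim,e)
Ct=cloud(t)[195:235,215:255].reshape(-1,3); Q=Ct[Ct[:,2]>.055]; print(len(Q),Q.mean(0),Q.min(0),Q.max(0))
Cs=cloud(si)[245:290,270:305].reshape(-1,3); Q=Cs[(Cs[:,2]>.055)]; print(len(Q),Q.mean(0),Q.min(0),Q.max(0))
# fixture yaw: fit rectangle to bright plate mask at z .014 from top cloud
C=cloud(t); m=(abs(C[...,2]-.015)<.012)&(t['color'].min(2)>165); m[:,270:]=0;m[:175]=0;m[285:]=0;m[:,:150]=0
cs,_=cv2.findContours(cv2.morphologyEx(m.astype(np.uint8),cv2.MORPH_CLOSE,np.ones((9,9))),0,2)
c=max(cs,key=cv2.contourArea); P=plane(t,c.reshape(-1,2),.014)[:,:2].astype(np.float32); print(cv2.minAreaRect(P*1000))
E
```

```text
rim tri [0.5676 0.1738 0.0757] 0.001446152599825781
344 [0.5633 0.1792 0.0868] [0.3572 0.0695 0.055 ] [0.5991 0.2149 1.2445]
351 [0.5639 0.2061 0.089 ] [0.5134 0.1565 0.0551] [0.5866 0.967  0.9155]
((552.6841430664062, 221.12872314453125), (255.9342041015625, 259.3833923339844), 88.86189270019531)
```

```bash
cat >> h.py <<'E'
def frame(yaw=107.1):
    y=np.radians(yaw); xf=np.array([np.cos(y),np.sin(y),0]); z=np.array([0,0,1.]); c,s_=np.cos(np.pi/6),.5
    return xf, c*z-s_*xf, c*xf+s_*z   # xf, axis, boss x
HE=np.array(load('wrist0')[1]['hand_eye'])
def look(target,dist,yaw=107.1,shift=0):
    xf,a,bx=frame(yaw); Rc=np.c_[bx,np.cross(-a,bx),-a]; Rt=Rc@HE[:3,:3].T
    cam=target+a*dist+Rc[:,0]*shift; return Rt,cam-Rt@HE[:3,3]
E
python3 - <<'E'
from h import *
Rt,pt=look(np.array([.5676,.1738,.0757]),.21); print(pt,R.from_matrix(Rt).as_euler('xyz',degrees=True)); rows(read_state(),Rt,pt)
E
```

```text
[0.6151 0.1521 0.1367] [ 148.6489  -15.6003 -153.6286]
n 14 dist 0.6503319681220415 deg 50.27648630005565
{"translation":[-0.396,-0.228,0.083],"turn":[-0.0201,0.0213,-0.0298]},
{"translation":[-0.388,-0.247,0.063],"turn":[-0.0201,0.0213,-0.0298]},
{"translation":[-0.378,-0.266,0.043],"turn":[-0.0201,0.0213,-0.0298]},
{"translation":[-0.367,-0.284,0.023],"turn":[-0.0201,0.0213,-0.0298]},
{"translation":[-0.354,-0.300,0.003],"turn":[-0.0201,0.0213,-0.0298]},
{"translation":[-0.340,-0.316,-0.018],"turn":[-0.0201,0.0213,-0.0298]},
{"translation":[-0.325,-0.330,-0.038],"turn":[-0.0201,0.0213,-0.0298]},
{"translation":[-0.309,-0.342,-0.058],"turn":[-0.0201,0.0213,-0.0298]},
{"translation":[-0.291,-0.354,-0.078],"turn":[-0.0201,0.0213,-0.0298]},
{"translation":[-0.272,-0.364,-0.098],"turn":[-0.0201,0.0213,-0.0298]},
{"translation":[-0.252,-0.372,-0.118],"turn":[-0.0201,0.0213,-0.0298]},
{"translation":[-0.231,-0.379,-0.137],"turn":[-0.0201,0.0213,-0.0298]},
{"translation":[-0.210,-0.384,-0.155],"turn":[-0.0201,0.0213,-0.0298]},
{"translation":[-0.187,-0.388,-0.173],"turn":[-0.0201,0.0213,-0.0298]},
```

>>> apply_moves(
  deltas=[
    {"translation": [-0.4, -0.23, 0.06], "turn": [-0.02, 0.021, -0.03]},
    {"translation": [-0.39, -0.25, 0.04], "turn": [-0.02, 0.021, -0.03]},
    {"translation": [-0.38, -0.27, 0.02], "turn": [-0.02, 0.021, -0.03]},
    {"translation": [-0.37, -0.28, 0], "turn": [-0.02, 0.021, -0.03]},
    {"translation": [-0.35, -0.3, -0.02], "turn": [-0.02, 0.021, -0.03]},
    {"translation": [-0.34, -0.32, -0.04], "turn": [-0.02, 0.021, -0.03]},
    {"translation": [-0.32, -0.33, -0.05], "turn": [-0.02, 0.021, -0.03]},
    {"translation": [-0.31, -0.34, -0.07], "turn": [-0.02, 0.021, -0.03]},
  ],
)

```text
time_s: 0.95
eef_pos: [0.4236, 0.3419, 0.2034]
tcp_rot: [163.6, -11.5, -172.4]
force: [0.8, 0.8, -0.9]
gripper_width: 0.0853
finger_force: 0.0
```

```bash
python3 - <<'E'
from h import *
Rt,pt=look(np.array([.5676,.1738,.0757]),.21); s=read_state();print(s['joints'],s['eef_pos']); rows(s,Rt,pt)
E
```

```text
[ 23.8272  26.7244 103.4762  22.4537  58.2142 -85.4631] [0.4236 0.3419 0.2034]
n 6 dist 0.2777768150837908 deg 21.413218107969257
{"translation":[-0.291,-0.357,-0.048],"turn":[-0.0202,0.0216,-0.0292]},
{"translation":[-0.273,-0.367,-0.069],"turn":[-0.0202,0.0216,-0.0292]},
{"translation":[-0.255,-0.376,-0.088],"turn":[-0.0202,0.0216,-0.0292]},
{"translation":[-0.235,-0.384,-0.108],"turn":[-0.0202,0.0216,-0.0292]},
{"translation":[-0.214,-0.390,-0.127],"turn":[-0.0202,0.0216,-0.0292]},
{"translation":[-0.192,-0.395,-0.145],"turn":[-0.0202,0.0216,-0.0292]},
```

>>> apply_moves(
  deltas=[
    {"translation": [-0.29, -0.36, -0.05], "turn": [-0.02, 0.0215, -0.029]},
    {"translation": [-0.27, -0.37, -0.07], "turn": [-0.02, 0.0215, -0.029]},
    {"translation": [-0.25, -0.38, -0.09], "turn": [-0.02, 0.0215, -0.029]},
    {"translation": [-0.235, -0.385, -0.11], "turn": [-0.02, 0.0215, -0.029]},
    {"translation": [-0.21, -0.39, -0.13], "turn": [-0.02, 0.0215, -0.029]},
    {"translation": [-0.19, -0.395, -0.145], "turn": [-0.02, 0.0215, -0.029]},
    {"translation": [0, 0, 0], "turn": [0, 0, 0]},
    {"translation": [0, 0, 0], "turn": [0, 0, 0]},
  ],
)

```text
time_s: 1.75
eef_pos: [0.6128, 0.1504, 0.1372]
tcp_rot: [148.9, -15.8, -154.0]
force: [-0.7, 0.3, -0.5]
gripper_width: 0.0854
finger_force: 0.0
```

```bash
python3 - <<'E'
from h import *
s=read_state();print(s['joints'],s['eef_pos'],s['tcp_rot'])
im=save('wrist','pics/w1.png'); pickle.dump((s,im),open('w1.pkl','wb'))
print(proj(im,np.array([.5676,.1738,.0757]),s))
E
```

```text
[  -0.0013   44.8447   82.4865   21.5232   81.2064 -120.3964] [0.6128 0.1504 0.1372] [ 148.8621  -15.77   -153.9716]
[[277.6299 219.5493]]
```

View pics/w1.png

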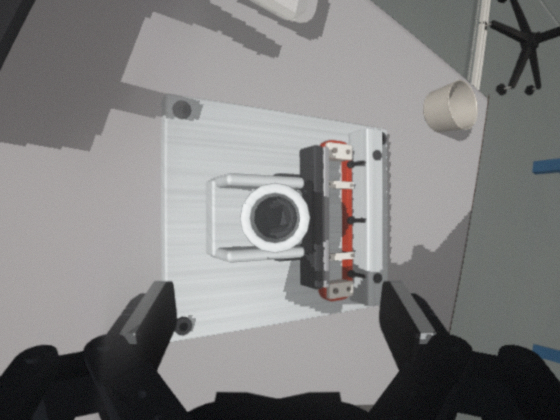

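The wrist view shows the boss ring centred at about (275,217), with the dark bore and socket inside. The red nest is at (340,220), close to parallel with the fence. I'll fit the ring and enhance the socket.

```bash
cat >> h.py <<'E'
def ring(im,c0=(275,217)):
    g=cv2.cvtColor(im['color'],cv2.COLOR_RGB2GRAY)
    for k in range(3):
        # inner edge: bright->dark crossing on radial lines
        pts=[]
        for a in np.arange(0,2*np.pi,.1):
            r=np.arange(12,30,.25); x=c0[0]+r*np.cos(a);y=c0[1]+r*np.sin(a)
            v=cv2.remap(g.astype(np.float32),x.astype(np.float32)[None],y.astype(np.float32)[None],1)[0]
            i=np.argmax(np.diff(cv2.blur(v[None],(5,1))[0])); pts.append((x[i],y[i]))
        el=cv2.fitEllipse(np.array(pts,np.float32)); c0=el[0]
    return el
E
python3 - <<'E'
from h import *
s,im=load('w1'); el=ring(im); print(el)
c=el[0]; g=cv2.cvtColor(im['color'],cv2.COLOR_RGB2GRAY)
x,y=int(c[0]),int(c[1]); p=g[y-26:y+27,x-26:x+27]
p=cv2.resize(p,(530,530),interpolation=cv2.INTER_CUBIC).astype(float); q=np.clip((p-p.min())/(90-p.min()),0,1)**.7*255
cv2.imwrite('pics/sock1.png',q.astype(np.uint8)); print(x,y,g[y-20:y+21:4,x-20:x+21:4])
xf,a,bx=frame(); 
d=(im['K'][0,0]*.028/np.mean(el[1])); print('dist by bore',d)
zm=im['z_map'][y-26:y+27,x-26:x+27]; print(np.round(zm[::4,::4],3))
o,dd=ray(im,[c],s); print(o+dd[0]*d)
E
```

```text
((274.4053039550781, 217.47369384765625), (49.59613037109375, 49.676292419433594), 69.67456817626953)
274 217 [[227 218 137 113  80  74  68  92 116 211 234]
 [218 125  82  58  63  80  78  83  81 102 202]
 [146  81  65  65  78  75  73  68  83  79 120]
 [119  61  66  62  63  60  63  64  74  86  78]
 [102  65  63  64  64  62  64  81  74  85  75]
 [ 90  64  65  62  67  65  64  81  76  77  75]
 [ 93  66  62  60  65  61  59  88  78  85  77]
 [112  62  62  60  65  63  65  73  63  89  78]
 [116  77  65  61  67  71  73  71  78  77 122]
 [197 106  72  62  74  79  85  85  80 111 175]
 [229 191 102  84  76  65  80  87 118 183 231]]
dist by bore 0.20218260470944058
[[0.249 0.252 0.209 0.207 0.208 0.208 0.207 0.207 0.207 0.207 0.208 0.208
  0.209 0.256]
 [0.251 0.207 0.208 0.208 0.209 0.216 0.226 0.23  0.222 0.211 0.207 0.207
  0.208 0.   ]
 [0.209 0.207 0.208 0.215 0.239 0.228 0.228 0.228 0.228 0.228 0.224 0.209
  0.208 0.207]
 [0.208 0.208 0.215 0.229 0.227 0.229 0.228 0.227 0.228 0.227 0.228 0.226
  0.207 0.209]
 [0.208 0.208 0.235 0.228 0.227 0.23  0.23  0.251 0.249 0.229 0.228 0.228
  0.214 0.208]
 [0.207 0.214 0.227 0.228 0.248 0.249 0.249 0.249 0.25  0.23  0.226 0.227
  0.228 0.208]
 [0.208 0.222 0.227 0.226 0.237 0.248 0.25  0.25  0.249 0.249 0.227 0.227
  0.239 0.208]
 [0.208 0.222 0.227 0.228 0.229 0.25  0.249 0.249 0.248 0.25  0.228 0.228
  0.231 0.209]
 [0.207 0.216 0.228 0.227 0.228 0.25  0.25  0.249 0.25  0.249 0.229 0.228
  0.231 0.208]
 [0.208 0.21  0.236 0.227 0.228 0.241 0.251 0.236 0.231 0.228 0.228 0.227
  0.216 0.207]
 [0.208 0.208 0.216 0.228 0.228 0.228 0.227 0.228 0.226 0.226 0.228 0.228
  0.208 0.208]
 [0.209 0.207 0.208 0.219 0.229 0.227 0.228 0.227 0.227 0.227 0.226 0.21
  0.208 0.208]
 [0.208 0.208 0.207 0.208 0.21  0.222 0.227 0.23  0.224 0.216 0.207 0.208
  0.208 0.208]
 [0.251 0.208 0.207 0.207 0.208 0.208 0.207 0.207 0.208 0.208 0.207 0.208
  0.208 0.255]]
[0.568  0.168  0.0819]
```

View pics/sock1.png

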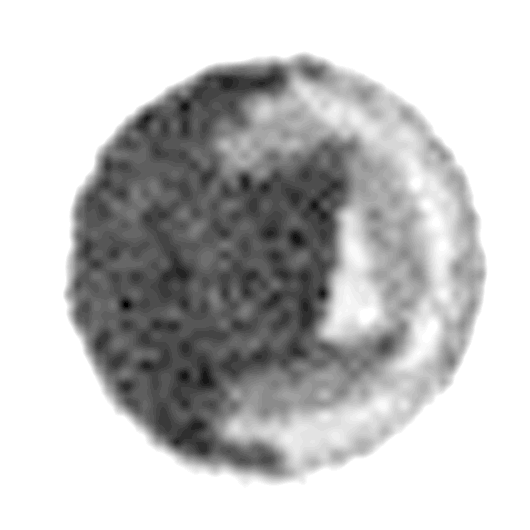

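The enhanced crop shows the socket square turned by roughly 15 degrees, with its right flank lit at (355,270). The depth map resolves it, so I'll fit the floor region there.

```bash
python3 - <<'E'
from h import *
s=read_state(); ims=[vision.get_image('wrist') for _ in range(4)]; _,im=load('w1'); ims.append(im)
z=np.median([i['z_map'] for i in ims],0); c=(274.4,217.5)
v,u=np.mgrid[:420,:560]; r=np.hypot(u-c[0],v-c[1])
rimz=np.median(z[(r>27)&(r<32)]); scr=np.median(z[(r>16)&(r<21)]); print('rim',rimz,'screw',scr,[np.median(z[(r<5)])])
m=((r<17)&(z>.2415)).astype(np.uint8); cs,_=cv2.findContours(m,0,2); k=max(cs,key=cv2.contourArea)
for row in m[201:235,258:292]: print(''.join('.#'[x] for x in row))
mar=cv2.minAreaRect(k); print(mar)
# 4-fold moment angle
P=np.argwhere(m)[:,::-1]-np.argwhere(m)[:,::-1].mean(0); w=((P[:,0]+1j*P[:,1])**4).sum(); print('cent',np.argwhere(m)[:,::-1].mean(0),'side',np.sqrt(m.sum()),'diag4 angle',np.degrees(np.angle(w))/4,'-> side dir',np.degrees(np.angle(-w))/4)
o,d=ray(im,[c],s); print('rim pt',o+d[0]*rimz)
# bore axis check: rim and floor centroid
Rw,oo=pose(im,s); print('opt axis',Rw[:,2]); cf=np.argwhere(m)[:,::-1].mean(0); o,d=ray(im,[cf],s); print('floor',o+d[0]*.2495)
# rim plane normal
C=cloud(dict(im,z_map=z),s); Q=C[(r>26.5)&(r<32)]; Q=Q[np.isfinite(Q).all(1)]; cen=np.median(Q,0); n=np.linalg.svd(Q-cen)[2][2]; print('rim normal',n*np.sign(n[2]),'model',frame()[1])
# fixture plate corner edges: fence direction by nest? bolts
B=[(182,109),(184,326)]; print(plane(im,B,.014,s))
pickle.dump((s,ims,z),open('w1b.pkl','wb'))
E
```

```text
rim 0.20794377 screw 0.2279521 [np.float32(0.24970695)]
..................................
..................................
..................................
..................................
..................................
...................##.............
................#####.............
............##########............
.........############.............
......################............
...####################...........
...####################...........
...####################...........
....###################...........
....####################..........
....####################..........
....####################..........
.....####################.........
.....####################.........
.....####################.........
......####################........
......####################........
......####################........
......####################........
.......################...........
.......############...............
.......#########..................
........#####.....................
..................................
..................................
..................................
..................................
..................................
..................................
((271.97247314453125, 217.40826416015625), (19.156524658203125, 19.06074333190918), 73.3007583618164)
cent [272.0219 217.4208] side 19.131126469708992 diag4 angle 28.301022782950746 -> side dir -16.698977217049258
rim pt [0.5667 0.1716 0.0777]
opt axis [-0.1462  0.4742 -0.8682]
floor [0.5614 0.1897 0.0406]
rim normal [ 0.0134 -0.1171  0.993 ] model [ 0.147  -0.4779  0.866 ]
[[0.506  0.114  0.014 ]
 [0.6494 0.1588 0.014 ]]
```

```bash
python3 - <<'E'
from h import *
s,ims,z=load('w1b'); im=ims[0]; v,u=np.mgrid[:420,:560]; r=np.hypot(u-274.4,v-217.5)
for nm,m in (('rim',(abs(z-.208)<.004)&(r<38)),('bottom',(z>.2235)&(r<26.)&(z<.26))):
    cs,h=cv2.findContours(m.astype(np.uint8),cv2.RETR_CCOMP,2)
    for k in cs:
        if cv2.contourArea(k)>300: print(nm,cv2.contourArea(k),cv2.fitEllipse(k))
print([ring(i)[0] for i in ims])
C=cloud(dict(im,z_map=z.astype(np.float32)),s); m=(r>27)&(r<32)&(abs(z-.208)<.003); Q=C[m]; c=Q.mean(0); n=np.linalg.svd(Q-c)[2][2]; print('n',n*np.sign(n[2]),c,m.sum())
Q=C[(abs(z-.228)<.003)&(r<22)]; c=Q.mean(0); n=np.linalg.svd(Q-c)[2][2]; print('screw n',n*np.sign(n[2]),c)
# fixture plate normal (should be z up)
m=(abs(C[...,2]-.014)<.01)&(im['color'].min(2)>150)&(u>170)&(u<205)&(v>120)&(v<310); Q=C[m]; c=Q.mean(0); n=np.linalg.svd(Q-c)[2][2]; print('plate n',n*np.sign(n[2]),c,len(Q))
# fence edges: red nest direction
hsv=cv2.cvtColor(im['color'],cv2.COLOR_RGB2HSV); red=((hsv[...,0]<8)|(hsv[...,0]>172))&(hsv[...,1]>130)&(r<130)
k=np.argwhere(red)[:,::-1]; P=plane(im,k,.03,s)[:,:2]; e,w=np.linalg.eigh(np.cov(P.T)); print('nest axis',np.degrees(np.arctan2(*w[::-1,1])),P.mean(0))
E
```

```text
rim 3650.0 ((271.10125732421875, 217.8057098388672), (68.22271728515625, 68.25917053222656), 158.93701171875)
rim 1856.5 ((271.1341857910156, 217.75660705566406), (48.659793853759766, 48.75841522216797), 94.40766906738281)
bottom 1541.0 ((271.55963134765625, 217.51470947265625), (44.21328353881836, 44.5531120300293), 1.9750175476074219)
[(272.3091735839844, 217.81195068359375), (270.9245910644531, 217.92808532714844), (270.24041748046875, 217.87229919433594), (269.94354248046875, 217.67755126953125), (274.4053039550781, 217.47369384765625)]
n [ 0.1469 -0.478   0.866 ] [0.5669 0.1713 0.0774] 901
screw n [ 0.147  -0.4803  0.8647] [0.5641 0.1809 0.0597]
plate n [ 0.006  -0.0163  0.9998] [0.5738 0.1393 0.0138] 6308
nest axis -164.4353379477104 [0.5419 0.2613]
```

The arm was still settling between pictures, so I measure again now that it's at rest.

```bash
cat > sock.py <<'E'
from h import *
def sock():
    s=read_state(); ims=[vision.get_image('wrist') for _ in range(4)]; im=ims[0]; z=np.median([i['z_map'] for i in ims],0).astype(np.float32)
    s2=read_state(); print('drift',s2['eef_pos']-s['eef_pos'],s['tcp_rot'],s2['joints'])
    c=ring(im,(270,217.5))[0]
    v,u=np.mgrid[:420,:560]; r=np.hypot(u-c[0],v-c[1]); rz=np.median(z[(r>27)&(r<32)])
    k,_=cv2.findContours(((abs(z-rz)<.004)&(r<38)).astype(np.uint8),cv2.RETR_CCOMP,2); els=[cv2.fitEllipse(q) for q in k if cv2.contourArea(q)>300]; c=np.mean([e[0] for e in els],0)
    o,d=ray(im,[c],s); rim=o+d[0]*rz; print('c',c,'rim',rim,rz)
    m=((r<17)&(z>rz+.0335)); P=np.argwhere(m)[:,::-1]; cf=P.mean(0); P=P-cf; a=np.angle(-((P[:,0]+1j*P[:,1])**4).sum())/4
    o,d=ray(im,[cf],s); fl=o+d[0]*np.median(z[r<5]); Rw=pose(im,s)[0]; ax=(rim-fl)/np.linalg.norm(rim-fl)
    sd=Rw@np.array([np.cos(a),np.sin(a),0]); print('side',np.sqrt(m.sum()),'img deg',np.degrees(a),'floor',fl,'len',np.linalg.norm(rim-fl),'ax',ax)
    xf,A,bx=frame(); by=np.cross(A,bx); ang=np.degrees(np.arctan2(sd@by,sd@bx)); print('socket side angle in boss frame (mod 90)',ang%90)
    C=cloud(dict(im,z_map=z),s); Q=C[(r>27)&(r<32)&(abs(z-rz)<.003)]; q=Q.mean(0); n=np.linalg.svd(Q-q)[2][2]; print('n',n*np.sign(n[2]),q)
    return s,ims,z
if __name__=='__main__': pickle.dump(sock(),open('w2.pkl','wb'))
E
python3 sock.py
```

```text
drift [ 0.0003 -0.0005 -0.0003] [ 148.9298  -15.6315 -153.8015] [   0.1323   44.6804   82.5058   21.5147   81.2171 -120.4118]
c [270.4749 217.2993] rim [0.567  0.1707 0.0775] 0.208201
side 19.078784028338912 img deg -16.876957028574413 floor [0.5611 0.1905 0.0409] len 0.04194079111800515 ax [ 0.1419 -0.4706  0.8709]
socket side angle in boss frame (mod 90) 16.76215294916089
n [ 0.1447 -0.4768  0.867 ] [0.5672 0.1705 0.0773]
```

```bash
python3 - <<'E'
from h import *
rows(read_state(),R.from_euler('xyz',[180,0,90],degrees=True).as_matrix(),np.array([.464,-.026,.235]))
E
```

```text
n 14 dist 0.25079502263942943 deg 115.23472403699289
{"translation":[0.164,-0.045,-0.056],"turn":[0.0033,-0.0334,0.0897]},
{"translation":[0.154,-0.066,-0.064],"turn":[0.0033,-0.0334,0.0897]},
{"translation":[0.140,-0.086,-0.071],"turn":[0.0033,-0.0334,0.0897]},
{"translation":[0.123,-0.104,-0.077],"turn":[0.0033,-0.0334,0.0897]},
{"translation":[0.104,-0.120,-0.082],"turn":[0.0033,-0.0334,0.0897]},
{"translation":[0.083,-0.133,-0.086],"turn":[0.0033,-0.0334,0.0897]},
{"translation":[0.060,-0.143,-0.089],"turn":[0.0033,-0.0334,0.0897]},
{"translation":[0.036,-0.150,-0.091],"turn":[0.0033,-0.0334,0.0897]},
{"translation":[0.010,-0.154,-0.091],"turn":[0.0033,-0.0334,0.0897]},
{"translation":[-0.015,-0.154,-0.091],"turn":[0.0033,-0.0334,0.0897]},
{"translation":[-0.040,-0.151,-0.088],"turn":[0.0033,-0.0334,0.0897]},
{"translation":[-0.064,-0.144,-0.085],"turn":[0.0033,-0.0334,0.0897]},
{"translation":[-0.087,-0.134,-0.081],"turn":[0.0033,-0.0334,0.0897]},
{"translation":[-0.108,-0.122,-0.075],"turn":[0.0033,-0.0334,0.0897]},
```

>>> apply_moves(
  deltas=[
    {"translation": [0.1, 0, -0.4], "turn": [0, -0.02, 0.04]},
    {"translation": [0.16, -0.06, -0.25], "turn": [0.003, -0.035, 0.09]},
    {"translation": [0.15, -0.08, -0.07], "turn": [0.003, -0.035, 0.09]},
    {"translation": [0.14, -0.1, -0.07], "turn": [0.003, -0.035, 0.09]},
    {"translation": [0.12, -0.12, -0.08], "turn": [0.003, -0.035, 0.09]},
    {"translation": [0.1, -0.13, -0.08], "turn": [0.003, -0.035, 0.09]},
    {"translation": [0.08, -0.14, -0.08], "turn": [0.003, -0.035, 0.09]},
    {"translation": [0.06, -0.15, -0.08], "turn": [0.003, -0.035, 0.09]},
  ],
)

```text
time_s: 3.0
eef_pos: [0.5488, 0.0354, 0.2351]
tcp_rot: [169.6, -14.7, 141.3]
force: [1.0, 0.2, 0.2]
gripper_width: 0.0854
finger_force: 0.0
```

```bash
python3 - <<'E'
from h import *
print(read_state()['joints'])
rows(read_state(),R.from_euler('xyz',[180,0,90],degrees=True).as_matrix(),np.array([.464,-.026,.235]))
E
```

```text
[-10.0678  25.4383  99.3104  17.9756  64.3426 -69.1916]
n 7 dist 0.1047002699679877 deg 52.92795697457086
{"translation":[0.039,-0.144,-0.016],"turn":[0.0051,-0.0304,0.0824]},
{"translation":[0.020,-0.147,-0.016],"turn":[0.0051,-0.0304,0.0824]},
{"translation":[0.001,-0.149,-0.016],"turn":[0.0051,-0.0304,0.0824]},
{"translation":[-0.018,-0.148,-0.014],"turn":[0.0051,-0.0304,0.0824]},
{"translation":[-0.037,-0.144,-0.012],"turn":[0.0051,-0.0304,0.0824]},
{"translation":[-0.055,-0.139,-0.008],"turn":[0.0051,-0.0304,0.0824]},
{"translation":[-0.072,-0.131,-0.004],"turn":[0.0051,-0.0304,0.0824]},
```

>>> apply_moves(
  deltas=[
    {"translation": [0.04, -0.144, -0.016], "turn": [0.005, -0.03, 0.0825]},
    {"translation": [0.02, -0.147, -0.016], "turn": [0.005, -0.03, 0.0825]},
    {"translation": [0, -0.149, -0.016], "turn": [0.005, -0.03, 0.0825]},
    {"translation": [-0.02, -0.148, -0.014], "turn": [0.005, -0.03, 0.0825]},
    {"translation": [-0.037, -0.144, -0.012], "turn": [0.005, -0.03, 0.0825]},
    {"translation": [-0.055, -0.139, -0.008], "turn": [0.005, -0.03, 0.0825]},
    {"translation": [-0.07, -0.13, -0.004], "turn": [0.005, -0.03, 0.0825]},
  ],
)

```text
time_s: 3.7
eef_pos: [0.4644, -0.0261, 0.2347]
tcp_rot: [-180.0, -0.2, 90.0]
force: [0.4, 0.8, -0.4]
gripper_width: 0.0853
finger_force: 0.0
```

>>> apply_moves(
  deltas=[
    {"translation": [0, 0, 0]},
    {"translation": [0, 0, 0]},
    {"translation": [0, 0, 0]},
    {"translation": [0, 0, 0]},
  ],
)

```text
invalid input at $.deltas[0]: expected keys translation, turn
```

```bash
python3 - <<'E'
from h import *
s=read_state(); print(s['joints'],s['eef_pos'],s['tcp_rot'])
ims=[vision.get_image('wrist') for _ in range(3)]; im=dict(ims[0]); im['z_map']=np.median([i['z_map'] for i in ims],0).astype(np.float32); cv2.imwrite('pics/k1.png',im['color'][:,:,::-1]); pickle.dump((s,im),open('k1.pkl','wb'))
C=cloud(im,s); g=im['color'].max(2)
for lo,hi,x0,nm in ((.112,.13,.464,'Lbar'),(.085,.108,.464,'Lhub'),(.1,.118,.542,'Sbar'),(.057,.067,.464,'Lcollar'),(.05,.06,.5,'block')):
    m=(C[...,2]>lo)&(C[...,2]<hi)&(abs(C[...,0]-x0)<(.03 if nm!='block' else .09))&(abs(C[...,1]+.026)<.09)
    Q=C[m]; 
    if len(Q)<20: print(nm,len(Q)); continue
    r=cv2.minAreaRect((Q[:,:2]*1000).astype(np.float32)); e,w=np.linalg.eigh(np.cov(Q[:,:2].T)); print(nm,len(Q),Q.mean(0),r,np.degrees(np.arctan2(*w[::-1,1])),np.percentile(Q[:,2],[5,50,95]))
print(proj(im,[[.464,-.026,.122],[.542,-.028,.11],[.464,-.026,.06]],s))
E
```

```text
[-11.4674  16.575  112.2402   0.2693  51.2681 -11.6364] [ 0.4644 -0.0261  0.2347] [-179.9604   -0.2224   90.0003]
Lbar 3038 [ 0.4616 -0.025   0.1213] ((461.6918640136719, -28.535709381103516), (98.72916412353516, 16.476491928100586), 88.79650115966797) 88.8131189978421 [0.1182 0.1217 0.1228]
Lhub 0
Sbar 2661 [ 0.5373 -0.0457  0.1089] ((538.3377685546875, -55.07514572143555), (118.80119323730469, 34.89046096801758), 81.15230560302734) 85.58642115871186 [0.1023 0.1096 0.1136]
Lcollar 165 [ 0.4617 -0.0299  0.061 ] ((461.7542724609375, -32.149559020996094), (28.52120590209961, 27.29439353942871), 8.270650863647461) -179.94001487316174 [0.0596 0.0612 0.0622]
block 7510 [ 0.4994 -0.0333  0.0553] ((511.01153564453125, -58.16783142089844), (115.90357208251953, 161.1556854248047), 87.97663116455078) 167.26898414400935 [0.0542 0.0553 0.0563]
[[278.5206 219.2804]
 [385.7297 216.6019]
 [278.3843 196.0179]]
```

View pics/k1.png

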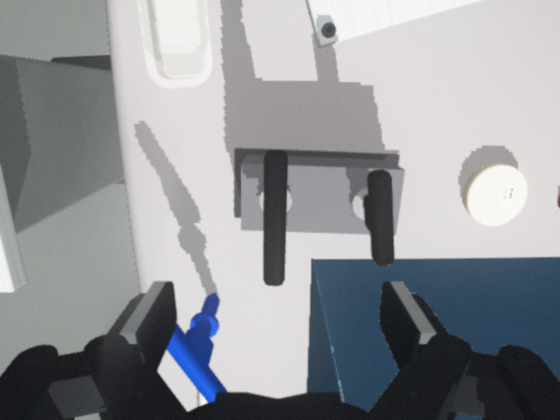

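The view shows the large key's bar from (275,152) to (273,285) and the small key's bar at (380,217). The blue decoy is lower left, and the enclosure edge is at row 260. Measured bar: centre (0.4617, -0.0285), top 0.1217, yaw 88.8°, length 99 mm, all as expected. Descending.

>>> apply_moves(
  deltas=[
    {"translation": [-0.012, -0.012, 0.35], "turn": [0, 0, 0.007]},
    {"translation": [-0.012, -0.012, 0.4], "turn": [0, 0, 0.007]},
    {"translation": [0, 0, 0.3], "turn": [0, 0, 0]},
    {"translation": [0, 0, 0.18], "turn": [0, 0, 0]},
    {"translation": [0, 0, 0], "turn": [0, 0, 0]},
    {"translation": [0, 0, 0], "turn": [0, 0, 0]},
    {"translation": [0, 0, 0], "turn": [0, 0, 0]},
  ],
)

```text
time_s: 4.55
eef_pos: [0.4632, -0.0276, 0.1123]
tcp_rot: [180.0, -0.3, 89.1]
force: [-0.2, -0.0, 1.3]
gripper_width: 0.0854
finger_force: 0.0
```

>>> apply_moves(
  deltas=[
    {"translation": [0, 0, 0], "turn": [0, 0, 0]},
    {"translation": [0, 0, 0], "turn": [0, 0, 0]},
    {"translation": [0, 0, 0], "turn": [0, 0, 0]},
    {"translation": [0, 0, 0], "turn": [0, 0, 0]},
    {"translation": [0, 0, 0], "turn": [0, 0, 0]},
    {"translation": [0, 0, 0], "turn": [0, 0, 0]},
    {"translation": [0, 0, 0], "turn": [0, 0, 0]},
    {"translation": [0, 0, 0], "turn": [0, 0, 0]},
  ],
  jaw=1,
  squeeze=100,
)

```text
time_s: 5.35
eef_pos: [0.4624, -0.0276, 0.1116]
tcp_rot: [-179.9, -0.3, 89.1]
force: [-2.2, 0.6, 7.2]
gripper_width: 0.0142
finger_force: 97.3
```

```bash
python3 - <<'E'
from h import *
s=read_state(); print(s)
E
```

```text
{'time_s': 5.35, 'joints': array([-11.7516,  27.965 , 119.6477,   0.569 ,  32.5375, -11.3133]), 'joint_vel': array([-0.0463,  0.0331,  0.0725, -0.0085, -0.0269,  0.0525]), 'joint_efforts': array([  0.0726, -46.63  , -13.9423,   0.0475,  -0.4672,  -0.0185]), 'eef_pos': array([ 0.4624, -0.0276,  0.1116]), 'tcp_rot': array([-179.9112,   -0.3286,   89.0813]), 'force': array([-2.166 ,  0.5546,  7.1748]), 'torque': array([ 0.0048,  0.2843, -0.046 ]), 'finger_force': 97.33987234532833, 'gripper_width': 0.014230615150836873}
```

>>> apply_moves(
  deltas=[
    {"translation": [0, 0, -0.2], "turn": [0, 0, 0]},
    {"translation": [0, 0, -0.4], "turn": [0, 0, 0]},
    {"translation": [0, 0, -0.4], "turn": [0, 0, 0]},
    {"translation": [0, 0, -0.4], "turn": [0, 0, 0]},
    {"translation": [0, 0, 0], "turn": [0, 0, 0]},
    {"translation": [0, 0, 0], "turn": [0, 0, 0]},
  ],
)

```text
time_s: 5.95
eef_pos: [0.4625, -0.0284, 0.2514]
tcp_rot: [-180.0, -0.3, 89.1]
force: [1.2, 0.1, -2.4]
gripper_width: 0.0143
finger_force: 98.5
```

```bash
cat >> h.py <<'E'
RIM=np.array([.567,.1712,.0772]); L=.1066; OFF=.0009
def ins(depth,ang=-73.2,rim=RIM,yaw=107.1):
    """tool pose with key tip at z=depth of the boss frame (mouth 0), tool y at ang in boss frame"""
    xf,a,bx=frame(yaw); by=np.cross(a,bx); g=np.radians(ang); ty=np.cos(g)*bx+np.sin(g)*by; tz=-a; tx=np.cross(ty,tz)
    return np.c_[tx,ty,tz], rim+a*(depth-.02+L)+OFF*tx
def inboss(s,rim=RIM):
    """key tip in boss frame, tool y angle, tilt error"""
    xf,a,bx=frame(); by=np.cross(a,bx); B=np.c_[bx,by,a]; Rt=R.from_euler('xyz',s['tcp_rot'],degrees=True).as_matrix()
    tip=s['eef_pos']+Rt@np.array([-OFF,0,L]); q=B.T@(tip-rim)+[0,0,.02]; z=B.T@-Rt[:,2]; ty=B.T@Rt[:,1]
    f=B.T@s['force']; tau=B.T@s['torque']
    print('t',round(s['time_s'],2),'tip mm',(q*1000).round(2),'ang',round(float(np.degrees(np.arctan2(ty[1],ty[0]))),2),'tilt deg',np.degrees(z[:2]).round(2),'F',f.round(1),'M',tau.round(3),'j6',round(float(s['joints'][5]),1),'w',round(s['gripper_width']*1000,2),s['finger_force'].__round__(0))
E
python3 - <<'E'
from h import *
s=read_state(); print(s['eef_pos'],s['force'],s['gripper_width']); Rt,pt=ins(.05); print(pt,R.from_matrix(Rt).as_euler('xyz',degrees=True)); rows(s,Rt,pt)
E
```

```text
[ 0.4625 -0.0284  0.2514] [ 1.1659  0.1427 -2.3687] 0.014256698926535095
[0.5866 0.1066 0.1959] [170.5262 -28.5979 126.3198]
n 6 dist 0.19155939377886236 deg 45.44305461943419
{"translation":[0.228,0.203,0.094],"turn":[0.0007,0.0584,-0.0660]},
{"translation":[0.197,0.225,0.112],"turn":[0.0007,0.0584,-0.0660]},
{"translation":[0.164,0.243,0.128],"turn":[0.0007,0.0584,-0.0660]},
{"translation":[0.127,0.257,0.140],"turn":[0.0007,0.0584,-0.0660]},
{"translation":[0.089,0.268,0.149],"turn":[0.0007,0.0584,-0.0660]},
{"translation":[0.048,0.275,0.155],"turn":[0.0007,0.0584,-0.0660]},
```

>>> apply_moves(
  deltas=[
    {"translation": [0.23, 0.2, 0.09], "turn": [0, 0.058, -0.066]},
    {"translation": [0.2, 0.225, 0.11], "turn": [0, 0.058, -0.066]},
    {"translation": [0.165, 0.24, 0.13], "turn": [0, 0.058, -0.066]},
    {"translation": [0.13, 0.26, 0.14], "turn": [0.001, 0.058, -0.066]},
    {"translation": [0.09, 0.27, 0.15], "turn": [0.001, 0.058, -0.066]},
    {"translation": [0.05, 0.275, 0.155], "turn": [0.001, 0.058, -0.066]},
    {"translation": [0, 0, 0], "turn": [0, 0, 0]},
    {"translation": [0, 0, 0], "turn": [0, 0, 0]},
  ],
)

```text
time_s: 6.75
eef_pos: [0.5859, 0.1077, 0.1938]
tcp_rot: [170.8, -28.5, 126.1]
force: [0.1, 0.2, -1.4]
gripper_width: 0.0148
finger_force: 98.3
```

```bash
python3 - <<'E'
from h import *
s=read_state(); inboss(s); Rt,pt=ins(.024); rows(s,Rt,pt,2)
# look: wrist, side, top
for n in ('wrist','side','top'):
    im=vision.get_image(n); pickle.dump((read_state(),im),open(n+'3.pkl','wb')); cv2.imwrite(f'pics/{n}3.png',im['color'][:,:,::-1])
_,t=load('top3');_,si=load('side3');_,w=load('wrist3')
a=cv2.resize(t['color'][170:270,185:285],(266,266));b=cv2.resize(si['color'][190:300,250:340],(260,318)) ; c=w['color'][::,::]
out=np.zeros((600,800,3),np.uint8); out[:420,:526]=cv2.resize(c,(526,420))[:420]; out[:266,530:796]=a; out[270:588,530:790]=b
cv2.imwrite('pics/pre3.png',out[:,:,::-1])
E
```

```text
t 6.75 tip mm [-0.37  0.66 47.53] ang -73.33 tilt deg [ 0.22 -0.14] F [-0.6 -0.1 -1.3] M [ 0.042  0.386 -0.012] j6 -55.6 w 14.8 98.0
n 2 dist 0.023525260157410664 deg 0.2884725087060394
{"translation":[-0.000,0.002,0.118],"turn":[-0.0012,0.0010,-0.0007]},
{"translation":[-0.001,0.002,0.118],"turn":[-0.0012,0.0010,-0.0007]},
```

View pics/pre3.png

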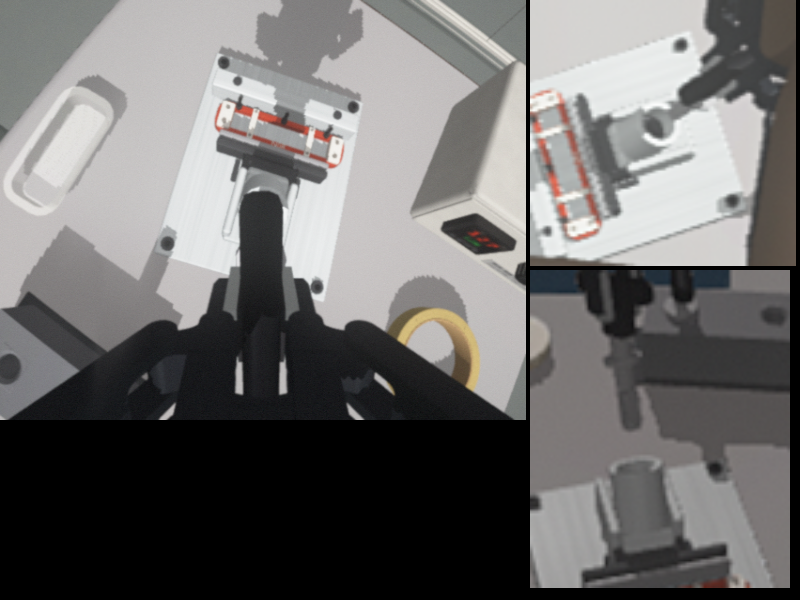

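The collage shows the key held 25–30 mm above the boss. The tip is at collage (677,108) in the top view and (632,425) in the side view, and the rim centres are at (660,124) and (637,468). I'll check numerically that it lines up.

```bash
python3 - <<'E'
from h import *
s,t=load('top3');_,si=load('side3')
xf,a,bx=frame(); Rt=R.from_euler('xyz',s['tcp_rot'],degrees=True).as_matrix(); tip=s['eef_pos']+Rt@np.array([-OFF,0,L]); tz=Rt[:,2]
for n,im,f in(('top',t,lambda p:np.array([(p[0]-185)*2.66+530,(p[1]-170)*2.66])),('side',si,lambda p:np.array([(p[0]-250)*260/90+530,(p[1]-190)*318/110+270]))):
    for nm,P in (('tip',tip),('collar',tip-tz*.05),('rim',RIM),('rim-',RIM+a*.03)): q=proj(im,P)[0]; print(n,nm,q,'collage',f(q))
# observed tip axis by triangulation
print('tip tri',two(t,(185+(677-530)/2.66,170+108/2.66),si,(250+(632-530)*90/260,190+(425-270)*110/318)),tip)
print('rim tri',two(t,(185+(660-530)/2.66,170+124/2.66),si,(250+(637-530)*90/260,190+(468-270)*110/318)),RIM)
E
python3 - <<'E'
import sys; sys.path.insert(0,'.')
from h import *
_,t=load('top3');_,si=load('side3')
a=cv2.resize(t['color'][190:235,205:265],(480,360),interpolation=2);b=cv2.resize(si['color'][215:285,265:305],(320,560),interpolation=2)
out=np.zeros((560,800,3),np.uint8); out[:360,:480]=a; out[:,480:]=b; cv2.imwrite('pics/pre3z.png',out[:,:,::-1])
E
```

```text
top tip [238.6644 213.2167] collage [672.7473 114.9564]
top collar [248.2391 205.8344] collage [698.2161  95.3194]
top rim [233.3588 217.2219] collage [658.6343 125.6103]
top rim- [238.8392 213.0123] collage [673.2123 114.4127]
side tip [285.5259 243.2375] collage [632.6304 423.9049]
side collar [282.5609 220.6303] collage [624.0648 358.5493]
side rim [287.097  256.4737] collage [637.1691 462.1694]
side rim- [285.3219 243.1276] collage [632.0412 423.587 ]
tip tri (array([0.5744, 0.1542, 0.0999]), np.float64(0.005753607491569001)) [0.571  0.1572 0.1033]
rim tri (array([0.5683, 0.1707, 0.0707]), np.float64(0.002331302421413282)) [0.567  0.1712 0.0772]
```

View pics/pre3z.png

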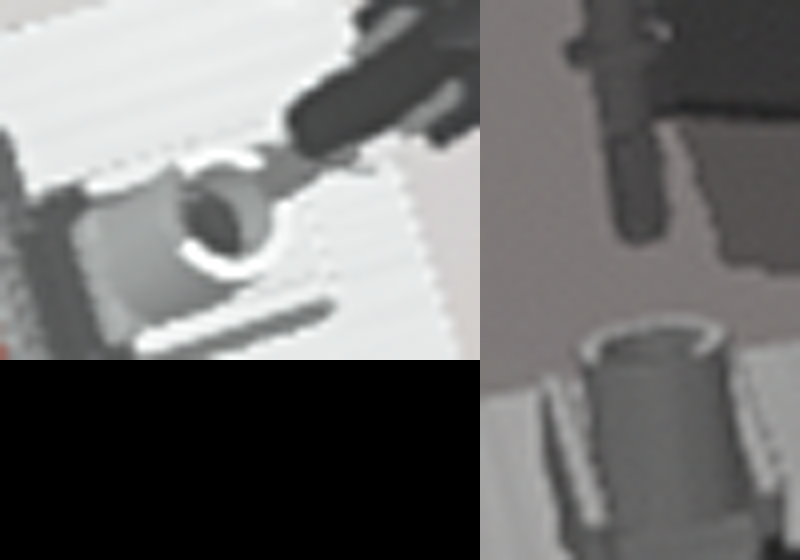

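Zoomed, the rim centre is at top (222,217)/8 and side (655,345)/8, and the tip is at (640,240) in the side view. Both agree with the model to within about 2 mm, offset in the same direction. Going in.

>>> apply_moves(
  deltas=[
    {"translation": [0, 0.002, 0.2], "turn": [-0.001, 0.001, 0]},
    {"translation": [0, 0.002, 0.14], "turn": [-0.0014, 0.001, -0.001]},
    {"translation": [0, 0, 0.08], "turn": [0, 0, 0]},
    {"translation": [0, 0, 0], "turn": [0, 0, 0]},
    {"translation": [0, 0, 0], "turn": [0, 0, 0]},
  ],
)

```text
time_s: 7.4
eef_pos: [0.581, 0.1278, 0.1603]
tcp_rot: [170.2, -28.5, 126.5]
force: [0.0, -0.9, -1.5]
gripper_width: 0.0147
finger_force: 98.3
```

```bash
python3 -c "
from h import *
inboss(read_state())"
```

```text
t 7.4 tip mm [ 1.18 -1.34  8.2 ] ang -73.06 tilt deg [0.03 0.23] F [-1.5  0.3 -0.9] M [ 0.005  0.409 -0.001] j6 -57.3 w 14.66 98.0
```

>>> apply_moves(
  deltas=[
    {"translation": [-0.004, -0.008, 0.02], "turn": [0, 0, 0]},
    {"translation": [-0.003, -0.006, 0.02], "turn": [0, 0, 0]},
    {"translation": [0, 0, 0], "turn": [0, 0, 0]},
    {"translation": [0, 0, 0], "turn": [0, 0, 0]},
    {"translation": [0, 0, 0], "turn": [0, 0, 0]},
  ],
)

```text
time_s: 7.9
eef_pos: [0.5796, 0.1285, 0.1561]
tcp_rot: [170.3, -28.5, 126.5]
force: [-0.6, -1.1, -1.8]
gripper_width: 0.0145
finger_force: 98.3
```

```bash
python3 -c "
from h import *
inboss(read_state())"
```

```text
t 7.9 tip mm [ 0.04 -0.16  3.95] ang -73.07 tilt deg [0.02 0.22] F [-1.7  0.9 -1.1] M [-0.016  0.377 -0.037] j6 -57.7 w 14.52 98.0
```

>>> apply_moves(
  deltas=[
    {"translation": [0, 0, 0.02], "turn": [0, 0, 0]},
    {"translation": [0, 0, 0.02], "turn": [0, 0, 0]},
    {"translation": [0, 0, 0.02], "turn": [0, 0, 0]},
    {"translation": [0, 0, 0.02], "turn": [0, 0, 0]},
    {"translation": [0, 0, 0], "turn": [0, 0, 0]},
  ],
)

```text
time_s: 8.4
eef_pos: [0.5783, 0.1326, 0.1488]
tcp_rot: [170.3, -28.5, 126.4]
force: [-0.5, 0.0, -2.6]
gripper_width: 0.0143
finger_force: 98.6
```

```bash
python3 -c "
from h import *
inboss(read_state())"
```

```text
t 8.4 tip mm [ 0.15 -0.07 -4.47] ang -73.08 tilt deg [0.  0.2] F [-1.1  0.5 -2.4] M [-0.04   0.368 -0.265] j6 -58.0 w 14.34 99.0
```

>>> apply_moves(
  deltas=[
    {"translation": [0, 0, 0.01], "turn": [0, 0, 0.012]},
    {"translation": [0, 0, 0.02], "turn": [0, 0, 0.012]},
    {"translation": [0, 0, 0.02], "turn": [0, 0, 0]},
    {"translation": [0, 0, 0.02], "turn": [0, 0, 0]},
    {"translation": [0, 0, 0], "turn": [0, 0, 0]},
  ],
)

```text
time_s: 8.9
eef_pos: [0.5775, 0.136, 0.1429]
tcp_rot: [171.3, -28.8, 124.1]
force: [2.2, 3.4, -2.3]
gripper_width: 0.0147
finger_force: 98.2
```

```bash
python3 -c "
from h import *
inboss(read_state())"
```

```text
t 8.9 tip mm [  0.14  -0.4  -11.3 ] ang -75.13 tilt deg [0.01 0.25] F [ 1.1 -3.1 -3.3] M [-0.83   0.032  0.04 ] j6 -56.2 w 14.71 98.0
```

>>> apply_moves(
  deltas=[
    {"translation": [0, 0, 0.02], "turn": [0, 0, 0]},
    {"translation": [0, 0, 0.02], "turn": [0, 0, 0]},
    {"translation": [0, 0, 0.02], "turn": [0, 0, 0]},
    {"translation": [0, 0, 0.02], "turn": [0, 0, 0]},
    {"translation": [0, 0, 0.015], "turn": [0, 0, 0]},
    {"translation": [0, 0, 0], "turn": [0, 0, 0]},
    {"translation": [0, 0, 0], "turn": [0, 0, 0]},
  ],
)

```text
time_s: 9.6
eef_pos: [0.5761, 0.1405, 0.1346]
tcp_rot: [171.4, -28.8, 124.1]
force: [5.1, 4.0, 0.6]
gripper_width: 0.0146
finger_force: 98.5
```

```bash
python3 -c "
from h import *
inboss(read_state())"
```

```text
t 9.6 tip mm [  0.11  -0.3  -20.84] ang -75.14 tilt deg [0.01 0.23] F [ 2.3 -6.  -0.6] M [-1.299 -0.145  0.046] j6 -56.5 w 14.63 98.0
```

The key is fully in (-20.8 mm) with low forces. Now turning clockwise.

>>> apply_moves(
  deltas=[
    {"translation": [0, 0.001, 0], "turn": [0, 0, 0.06]},
    {"translation": [0, 0.001, 0], "turn": [0, 0, 0.06]},
    {"translation": [0, 0.001, 0], "turn": [0, 0, 0.06]},
    {"translation": [0, 0.001, 0], "turn": [0, 0, 0.06]},
    {"translation": [0, 0.001, 0], "turn": [0, 0, 0.06]},
    {"translation": [0, 0.001, 0], "turn": [0, 0, 0.06]},
    {"translation": [0, 0, 0], "turn": [0, 0, 0]},
    {"translation": [0, 0, 0], "turn": [0, 0, 0]},
  ],
)

```text
time_s: 10.4
eef_pos: [0.577, 0.1409, 0.1347]
tcp_rot: [-171.2, -28.8, 88.7]
force: [6.5, 5.4, -0.2]
gripper_width: 0.0145
finger_force: 98.4
```

```bash
python3 -c "
from h import *
inboss(read_state())"
```

```text
t 10.4 tip mm [  0.23  -0.96 -20.79] ang -106.08 tilt deg [0.01 0.29] F [ 2.7 -7.8 -1.8] M [-1.739 -0.343  0.087] j6 -25.5 w 14.54 98.0
```

>>> apply_moves(
  deltas=[
    {"translation": [0, 0, 0], "turn": [-0.0045, 0.0013, 0]},
    {"translation": [0, 0.001, 0], "turn": [0, 0, 0.06]},
    {"translation": [0, 0.001, 0], "turn": [0, 0, 0.06]},
    {"translation": [0, 0.001, 0], "turn": [0, 0, 0.06]},
    {"translation": [0, 0.001, 0], "turn": [0, 0, 0.06]},
    {"translation": [0, 0, 0], "turn": [0, 0, 0]},
    {"translation": [0, 0, 0], "turn": [0, 0, 0]},
  ],
)

```text
time_s: 11.1
eef_pos: [0.5772, 0.1407, 0.1346]
tcp_rot: [-161.5, -24.0, 66.2]
force: [5.3, 2.9, -1.0]
gripper_width: 0.0146
finger_force: 98.5
```

```bash
python3 -c "
from h import *
inboss(read_state())
for n in ('side','top'): pickle.dump(vision.get_image(n),open(n+'4.pkl','wb'))
t=pickle.load(open('top4.pkl','rb'))
a=t['color'][170:290,150:290]; cv2.imwrite('pics/t4.png',cv2.resize(a,None,fx=5,fy=5,interpolation=2)[:,:,::-1])
"
```

```text
t 11.1 tip mm [  0.03  -1.5  -20.8 ] ang -126.7 tilt deg [0.02 0.66] F [ 0.6 -6.  -1.5] M [-1.54  -0.148  0.102] j6 -5.2 w 14.58 99.0
```

```bash
cat >> h.py <<'E'
def nest(im,nm=''):
    xf=frame()[0]; yf=np.array([-xf[1],xf[0],0]); hsv=cv2.cvtColor(im['color'],cv2.COLOR_RGB2HSV); m=((hsv[...,0]<10)|(hsv[...,0]>170))&(hsv[...,1]>90)&(hsv[...,2]>60)
    k=np.argwhere(m)[:,::-1]; P=plane(im,k,.03); w=(abs(P[:,0]-.54)<.1)&(abs(P[:,1]-.26)<.07); P=P[w]-[.552,.2237,.03]
    x,y=P@xf,P@yf; f=np.polyfit(y,x,1); r=cv2.minAreaRect(np.c_[x,y].astype(np.float32)*1000); print(nm,len(P),'x mean',x.mean().round(4),'pct',np.percentile(x,[3,97]).round(4),'y',np.percentile(y,[2,98]).round(4),'slope',f[0].round(4),r)
E
python3 - <<'E'
from h import *
for n in('top0','top3'): nest(load(n)[1],n)
nest(load('top4'),'top4')
for n in('side0','side3'): nest(load(n)[1],n)
nest(load('side4'),'side4')
E
```

```text
top0 152 x mean 0.0369 pct [0.0216 0.0515] y [-0.0696  0.0625] slope 0.006 ((36.3272819519043, -3.5398712158203125), (30.929725646972656, 133.65379333496094), 0.051597677171230316)
top3 145 x mean 0.0362 pct [0.0216 0.0514] y [-0.0696  0.0625] slope 0.0063 ((36.3272819519043, -3.5398712158203125), (30.929725646972656, 133.65379333496094), 0.051597677171230316)
top4 103 x mean 0.0357 pct [0.0221 0.0508] y [-0.0696  0.0375] slope 0.0224 ((36.33000183105469, -15.396347045898438), (109.98890686035156, 29.726455688476562), 89.47068786621094)
side0 158 x mean 0.0358 pct [0.0304 0.0461] y [-0.0719  0.0444] slope -0.0211 ((38.816951751708984, -7.090087890625), (20.651187896728516, 133.14796447753906), 2.0353450775146484)
side3 159 x mean 0.0359 pct [0.0304 0.0461] y [-0.0719  0.0436] slope -0.0273 ((38.816951751708984, -7.090087890625), (20.651187896728516, 133.14796447753906), 2.0353450775146484)
side4 164 x mean 0.0355 pct [0.03  0.046] y [-0.0719  0.0436] slope -0.0262 ((38.816951751708984, -7.090087890625), (20.651187896728516, 133.14796447753906), 2.0353450775146484)
```

>>> apply_moves(
  deltas=[
    {"translation": [0, 0.001, 0], "turn": [0, 0, 0.05]},
    {"translation": [0, 0.001, 0], "turn": [0, 0, 0.05]},
    {"translation": [0, 0.001, 0], "turn": [0, 0, 0.05]},
    {"translation": [0, 0, 0], "turn": [0, 0, 0]},
    {"translation": [0, 0, 0], "turn": [0, 0, 0]},
    {"translation": [0, 0, 0], "turn": [0, 0, 0]},
  ],
)

```text
time_s: 11.8
eef_pos: [0.5775, 0.1405, 0.1345]
tcp_rot: [-156.7, -19.4, 53.3]
force: [5.4, 2.4, -1.4]
gripper_width: 0.0146
finger_force: 98.5
```

```bash
python3 -c "
from h import *
inboss(read_state()); t=vision.get_image('top'); s=vision.get_image('side'); inboss(read_state()); nest(t,'t');nest(s,'s')
"
```

```text
t 11.8 tip mm [ -0.09  -1.6  -20.78] ang -139.58 tilt deg [0.03 0.66] F [-0.1 -5.8 -1.6] M [-1.509 -0.005  0.149] j6 7.7 w 14.55 98.0
t 11.9 tip mm [ -0.12  -1.61 -20.79] ang -139.59 tilt deg [0.03 0.66] F [ 0.9 -5.8 -2. ] M [-1.589  0.018  0.139] j6 7.7 w 14.76 98.0
t 96 x mean 0.0357 pct [0.0224 0.0508] y [-0.0697  0.0377] slope 0.0084 ((36.867713928222656, -15.31888198852539), (29.216415405273438, 110.09654998779297), 0.03598935902118683)
s 164 x mean 0.0355 pct [0.03  0.046] y [-0.0719  0.0436] slope -0.025 ((38.816951751708984, -7.090087890625), (20.651187896728516, 133.14796447753906), 2.0353450775146484)
```

>>> apply_moves(
  deltas=[
    {"translation": [0, 0.001, 0], "turn": [0, 0, 0.05]},
    {"translation": [0, 0.001, 0], "turn": [0, 0, 0.05]},
    {"translation": [0, 0, 0], "turn": [0, 0, 0]},
    {"translation": [0, 0, 0], "turn": [0, 0, 0]},
    {"translation": [0, 0, 0], "turn": [0, 0, 0]},
  ],
)

```text
time_s: 12.4
eef_pos: [0.5778, 0.1404, 0.1344]
tcp_rot: [-154.2, -15.8, 45.1]
force: [6.7, 3.3, -1.9]
gripper_width: 0.0144
finger_force: 98.5
```

```bash
python3 -c "
from h import *
inboss(read_state()); t=vision.get_image('top'); s=vision.get_image('side'); inboss(read_state()); nest(t,'t');nest(s,'s')
"
```

```text
t 12.4 tip mm [ -0.23  -1.7  -20.77] ang -148.18 tilt deg [0.04 0.67] F [ 0.1 -7.4 -2.2] M [-1.545  0.112  0.086] j6 16.3 w 14.43 98.0
t 12.5 tip mm [ -0.22  -1.66 -20.8 ] ang -148.18 tilt deg [0.04 0.66] F [ 0.7 -6.7 -2.2] M [-1.583  0.12   0.159] j6 16.3 w 14.59 98.0
t 97 x mean 0.0362 pct [0.0228 0.051 ] y [-0.0697  0.0347] slope -0.0042 ((36.899574279785156, -15.75497817993164), (109.28116607666016, 29.096485137939453), 89.4820556640625)
s 167 x mean 0.036 pct [0.0305 0.0459] y [-0.0719  0.0443] slope -0.0233 ((39.10483169555664, -7.079856872558594), (20.075061798095703, 133.14796447753906), 2.0353450775146484)
```

```bash
cat > prof.py <<'E'
from h import *
def prof(tag):
    s=read_state(); M=[];ims=[]
    for _ in range(6): ims.append(vision.get_image('wrist')); q=read_state(); M.append(np.r_[q['torque']@frame()[1],q['force']@frame()[1]])
    M=np.array(M); print('Mz mean',M[:,0].mean().round(4),'+-',(M[:,0].std()/6**.5).round(4),M[:,0].round(3),'Fa',M[:,1].mean().round(1)); inboss(q)
    im=dict(ims[0]); im['z_map']=np.median([i['z_map'] for i in ims],0).astype(np.float32); pickle.dump((s,im),open(f'p{tag}.pkl','wb')); cv2.imwrite(f'pics/p{tag}.png',im['color'][:,:,::-1])
    hm(s,im)
def hm(s,im):
    C=cloud(im,s).reshape(-1,3); col=im['color'].reshape(-1,3).astype(int); ok=im['z_map'].ravel()>0; C=C[ok]-[.552,.2237,0]; col=col[ok]; xf=frame()[0]; yf=np.array([-xf[1],xf[0],0]); x,y,z=C@xf,C@yf,C[:,2]
    for y0 in (-.06,-.05,-.04,-.02,0,.02,.04,.05,.06):
        o=[]
        for x0 in np.arange(.004,.068,.002):
            w=(abs(x-x0)<.001)&(abs(y-y0)<.004); o.append('%2d%s'%(round(np.median(z[w])*1000),'r' if (col[w,0]-col[w,1]).mean()>40 else ' ') if w.sum()>2 else '-- ')
        print('%6.3f'%y0,' '.join(o))
if __name__=='__main__':
    import sys; prof(sys.argv[1])
E
python3 prof.py a
```

```text
Mz mean 0.117 +- 0.0093 [0.14  0.08  0.127 0.144 0.111 0.099] Fa -1.9
t 12.8 tip mm [ -0.24  -1.67 -20.8 ] ang -148.18 tilt deg [0.04 0.66] F [ 0.8 -6.9 -1.2] M [-1.495  0.062  0.099] j6 16.3 w 14.59 98.0
-0.060 14  14  14  14  14  14  14  14  14  18r 23r 26  26  26  27  26  26  26  26  26  26  26  26  26  --  35  29  38  38  38  38  38 
-0.050 14  28  38  38  38  --  34  36  36  21  --  23  --  --  --  14  14  14  14  14  14  14  21r 32  23  --  33  38  38  41  41  41 
-0.040 14  28  38  39  38  --  34  36  36  --  --  --  --  --  --  14  14  14  14  14  14  14  18r 22r 22r 22  29  38  38  38  38  38 
-0.020 35  37  38  38  38  38  34  36  36  36  --  --  --  --  --  14  14  14  14  14  14  14  18r 22r 22r 33  29  38  38  38  38  38 
 0.000 35  37  39  39  38  --  34  36  36  36  --  --  --  --  --  14  14  14  14  14  14  14  19  30  22  28  33  38  38  38  38  38 
 0.020 35  37  38  39  38  --  34  36  36  36  --  --  --  --  --  14  14  14  14  14  14  14  18r 22r 22r 22  30  38  38  38  38  38 
 0.040 14  28  38  39  38  38  34  36  36  36  --  --  --  --  --  14  14  14  14  14  14  14  19r 25r 22r 21r 29  38  38  38  38  38 
 0.050 14  29  38  39  39  38  34  36  36  36  --  --  26  26  26  23  22  22  22  21  24  23  23  26  22  --  33  38  38  39  41  41 
 0.060 14  14  14  14  14  --  --  --  --  --  --  --  26  26  26  26  26  26  26  26  26  26  26  25  --  --  29  38  38  38  38  38
```

```bash
cat >> prof.py <<'E'
def edges(s,im):
    C=cloud(im,s).reshape(-1,3); col=im['color'].reshape(-1,3).astype(int); ok=im['z_map'].ravel()>0; C=C[ok]-[.552,.2237,0]; col=col[ok]; xf=frame()[0]; yf=np.array([-xf[1],xf[0],0]); x,y,z=C@xf*1000,C@yf,C[:,2]*1000
    B=lambda y0:abs(y-y0)<.004
    red=(col[:,0]-col[:,1]>40)
    for y0 in (-.063,-.058,-.04,-.02,.02,.04,.058,.063):
        w=B(y0); f=x[w&(z>34.5)&(x>45)]; n=x[w&(abs(z-24)<4)&(x>18)&(x<58)]; p=x[w&(abs(z-36)<1.5)&(x<35)&(x>15)]; rr=x[w&red&(x>15)&(x<60)&(z>18)]
        g=lambda a,q:np.percentile(a,q).round(1) if len(a)>5 else None
        print(y0,'fence',g(f,2),'nest',g(n,2),g(n,98),'red',g(rr,2),g(rr,98),'plate front',g(p,98))
E
sed -i '/^if __name__/,/prof(sys/d' prof.py; echo "if __name__=='__main__':
    import sys; prof(sys.argv[1]); edges(*load('p'+sys.argv[1]))" >> prof.py; sed -i 's/^    hm(s,im)$//' prof.py
python3 -c "
from prof import *
edges(*load('pa'))"
```

```text
-0.063 fence 55.1 nest 22.4 56.0 red 21.8 41.9 plate front None
-0.058 fence 55.0 nest 21.9 56.1 red 21.4 24.7 plate front None
-0.04 fence 55.3 nest 47.6 56.2 red 47.5 52.6 plate front 21.0
-0.02 fence 55.2 nest 47.6 55.9 red 47.5 52.7 plate front 21.3
0.02 fence 55.6 nest 48.0 56.2 red 47.8 53.0 plate front 21.3
0.04 fence 50.4 nest 47.6 56.1 red 47.6 55.5 plate front 21.5
0.058 fence 55.7 nest 27.9 56.0 red None None plate front 21.5
0.063 fence 55.8 nest 27.9 56.0 red 32.9 42.3 plate front None
```

>>> apply_moves(
  deltas=[
    {"translation": [0, 0.001, 0], "turn": [0, 0, 0.05]},
    {"translation": [0, 0.001, 0], "turn": [0, 0, 0.05]},
    {"translation": [0, 0, 0], "turn": [0, 0, 0]},
    {"translation": [0, 0, 0], "turn": [0, 0, 0]},
  ],
)

```text
time_s: 13.2
eef_pos: [0.5779, 0.1402, 0.1343]
tcp_rot: [-152.3, -11.9, 37.2]
force: [6.2, 2.8, -1.4]
gripper_width: 0.0145
finger_force: 98.5
```

```bash
python3 prof.py b
```

```text
Mz mean 0.1415 +- 0.0153 [0.13  0.169 0.209 0.097 0.132 0.112] Fa -2.1
t 13.5 tip mm [ -0.33  -1.71 -20.79] ang -156.77 tilt deg [0.04 0.67] F [-0.2 -7.  -2.3] M [-1.584  0.177  0.112] j6 24.9 w 14.82 98.0
-0.063 fence 55.0 nest 23.0 55.6 red 22.2 43.6 plate front None
-0.058 fence 55.3 nest 22.4 55.7 red 22.0 25.0 plate front None
-0.04 fence 55.1 nest 48.2 55.8 red 48.1 53.1 plate front 21.9
-0.02 fence 55.0 nest 48.4 55.9 red 48.4 53.1 plate front 21.8
0.02 fence 55.3 nest 48.5 56.3 red 48.4 53.3 plate front 22.0
0.04 fence 53.4 nest 48.4 55.7 red 48.4 55.5 plate front 22.0
0.058 fence 55.6 nest 28.9 55.8 red None None plate front 21.5
0.063 fence 55.5 nest 29.0 55.9 red None None plate front None
```

>>> apply_moves(
  deltas=[
    {"translation": [0, 0.001, 0], "turn": [0, 0, 0.05]},
    {"translation": [0, 0.001, 0], "turn": [0, 0, 0.05]},
    {"translation": [0, 0, 0], "turn": [0, 0, 0]},
    {"translation": [0, 0, 0], "turn": [0, 0, 0]},
  ],
)

```text
time_s: 13.9
eef_pos: [0.578, 0.14, 0.1341]
tcp_rot: [-151.0, -7.8, 29.5]
force: [6.1, 2.2, -1.2]
gripper_width: 0.0146
finger_force: 98.5
```

```bash
python3 prof.py c
```

```text
Mz mean 0.1099 +- 0.0094 [0.149 0.108 0.115 0.105 0.113 0.07 ] Fa -1.8
t 14.2 tip mm [ -0.5   -1.77 -20.74] ang -165.37 tilt deg [0.05 0.67] F [ 0.2 -6.8 -1.1] M [-1.58   0.187  0.07 ] j6 33.5 w 14.9 98.0
-0.063 fence 55.3 nest 23.5 55.7 red 22.9 38.2 plate front None
-0.058 fence 55.4 nest 23.0 55.7 red 22.7 25.8 plate front None
-0.04 fence 55.2 nest 48.8 55.6 red 48.7 54.9 plate front 22.6
-0.02 fence 55.1 nest 49.0 56.3 red 48.9 53.9 plate front 22.3
0.02 fence 55.3 nest 49.0 56.3 red 48.8 53.7 plate front 22.3
0.04 fence 55.0 nest 49.1 56.1 red 48.9 53.8 plate front 22.4
0.058 fence 55.4 nest 30.4 55.7 red None None plate front 22.0
0.063 fence 55.4 nest 30.6 55.8 red None None plate front None
```

>>> apply_moves(
  deltas=[
    {"translation": [0, 0.001, 0], "turn": [0, 0, 0.05]},
    {"translation": [0, 0.001, 0], "turn": [0, 0, 0.05]},
    {"translation": [0, 0, 0], "turn": [0, 0, 0]},
    {"translation": [0, 0, 0], "turn": [0, 0, 0]},
  ],
)

```text
time_s: 14.6
eef_pos: [0.5782, 0.1398, 0.134]
tcp_rot: [-150.3, -3.6, 22.0]
force: [4.9, 1.9, -1.8]
gripper_width: 0.0147
finger_force: 98.5
```

```bash
python3 prof.py d
```

```text
Mz mean 0.0979 +- 0.0129 [0.076 0.141 0.101 0.078 0.136 0.055] Fa -1.7
t 14.9 tip mm [ -0.61  -1.79 -20.77] ang -173.96 tilt deg [0.06 0.67] F [-0.5 -7.4 -2.1] M [-1.497  0.319  0.055] j6 42.0 w 14.41 98.0
-0.063 fence 55.4 nest 24.5 55.8 red 23.6 42.6 plate front None
-0.058 fence 55.4 nest 23.8 55.7 red 23.2 26.5 plate front None
-0.04 fence 55.1 nest 48.9 55.6 red 48.8 55.4 plate front 23.2
-0.02 fence 55.4 nest 49.6 56.3 red 49.5 54.3 plate front 22.9
0.02 fence 55.3 nest 49.8 56.4 red 49.4 54.4 plate front 22.8
0.04 fence 53.0 nest 49.6 56.3 red 49.5 54.2 plate front 23.3
0.058 fence 55.4 nest 31.0 55.7 red None None plate front 22.8
0.063 fence 55.4 nest 32.1 55.7 red None None plate front None
```

>>> apply_moves(
  deltas=[
    {"translation": [0, 0.001, 0], "turn": [0, 0, 0.05]},
    {"translation": [0, 0.001, 0], "turn": [0, 0, 0.05]},
    {"translation": [0, 0, 0], "turn": [0, 0, 0]},
    {"translation": [0, 0, 0], "turn": [0, 0, 0]},
  ],
)

```text
time_s: 15.3
eef_pos: [0.5782, 0.1396, 0.1339]
tcp_rot: [-150.1, 0.7, 14.5]
force: [6.6, 2.1, -2.6]
gripper_width: 0.0147
finger_force: 98.5
```

```bash
python3 prof.py e
```

```text
Mz mean 0.1264 +- 0.0104 [0.102 0.141 0.123 0.172 0.125 0.096] Fa -1.7
t 15.6 tip mm [ -0.72  -1.77 -20.76] ang 177.45 tilt deg [0.07 0.67] F [ 0.1 -5.4 -1.2] M [-1.444  0.393  0.096] j6 50.6 w 14.53 98.0
-0.063 fence 55.4 nest 24.3 55.8 red 23.8 36.8 plate front None
-0.058 fence 55.4 nest 23.8 55.8 red 23.4 26.5 plate front None
-0.04 fence 55.2 nest 49.1 55.9 red 49.0 54.4 plate front 23.1
-0.02 fence 55.3 nest 49.6 56.2 red 49.6 54.2 plate front 22.9
0.02 fence 55.2 nest 49.8 56.4 red 49.5 54.3 plate front 23.4
0.04 fence 55.1 nest 49.7 56.4 red 49.6 54.5 plate front 23.2
0.058 fence 55.1 nest 32.0 56.5 red None None plate front 23.5
0.063 fence 55.2 nest 33.5 56.6 red None None plate front None
```

>>> apply_moves(
  deltas=[
    {"translation": [0, 0.001, 0], "turn": [0, 0, 0.05]},
    {"translation": [0, 0.001, 0], "turn": [0, 0, 0.05]},
    {"translation": [0, 0, 0], "turn": [0, 0, 0]},
    {"translation": [0, 0, 0], "turn": [0, 0, 0]},
  ],
)

```text
time_s: 16.0
eef_pos: [0.5782, 0.1394, 0.1338]
tcp_rot: [-150.4, 5.0, 7.1]
force: [5.5, 1.7, -2.2]
gripper_width: 0.0145
finger_force: 98.5
```

```bash
python3 prof.py f
```

```text
Mz mean 0.1523 +- 0.012 [0.173 0.09  0.149 0.17  0.155 0.176] Fa -1.9
t 16.3 tip mm [ -0.88  -1.77 -20.75] ang 168.86 tilt deg [0.07 0.67] F [-1.1 -5.4 -1.9] M [-1.472  0.471  0.176] j6 59.2 w 14.84 98.0
-0.063 fence 55.4 nest 24.3 55.9 red 23.7 39.6 plate front None
-0.058 fence 55.4 nest 23.2 55.7 red 19.3 26.5 plate front None
-0.04 fence 55.2 nest 49.0 55.9 red 48.9 54.7 plate front 23.4
-0.02 fence 55.2 nest 49.6 56.3 red 49.5 54.5 plate front 23.2
0.02 fence 55.7 nest 49.7 56.3 red 49.6 54.7 plate front 23.0
0.04 fence 55.9 nest 49.5 56.3 red 49.5 54.6 plate front 23.1
0.058 fence 55.5 nest 32.6 56.3 red None None plate front None
0.063 fence 55.3 nest 37.5 56.5 red None None plate front None
```

The nest stopped moving at step d, flush with the fence and square, and the moment is rising at the expected rate. A further 0.22 rad gives about 30 N.

>>> apply_moves(
  deltas=[
    {"translation": [0, 0.001, 0], "turn": [0, 0, 0.05]},
    {"translation": [0, 0.001, 0], "turn": [0, 0, 0.05]},
    {"translation": [0, 0.001, 0], "turn": [0, 0, 0.05]},
    {"translation": [0, 0, 0], "turn": [0, 0, 0]},
    {"translation": [0, 0, 0], "turn": [0, 0, 0]},
    {"translation": [0, 0, 0], "turn": [0, 0, 0]},
  ],
)

```text
time_s: 16.9
eef_pos: [0.5782, 0.1391, 0.1336]
tcp_rot: [-152.1, 11.2, -4.3]
force: [5.5, 0.7, -2.6]
gripper_width: 0.0144
finger_force: 98.5
```

```bash
python3 prof.py g
```

```text
Mz mean 0.1949 +- 0.0087 [0.196 0.159 0.188 0.184 0.219 0.222] Fa -2.0
t 17.2 tip mm [ -1.02  -1.71 -20.76] ang 155.97 tilt deg [0.08 0.66] F [-1.  -5.7 -2.3] M [-1.434  0.585  0.222] j6 72.1 w 14.95 98.0
-0.063 fence 55.6 nest 24.0 56.1 red 23.1 40.9 plate front None
-0.058 fence 55.4 nest 23.1 55.9 red 19.2 26.3 plate front None
-0.04 fence 55.3 nest 48.9 55.9 red 48.9 54.8 plate front 23.3
-0.02 fence 55.1 nest 49.7 56.4 red 49.5 54.4 plate front 23.1
0.02 fence 55.8 nest 49.6 56.4 red 49.5 54.7 plate front 23.2
0.04 fence 55.9 nest 49.8 56.3 red 49.6 55.2 plate front None
0.058 fence 56.3 nest None None red None None plate front None
0.063 fence 60.1 nest None None red None None plate front None
```

>>> apply_moves(
  deltas=[
    {"translation": [0, 0, 0], "turn": [0, 0, -0.03]},
    {"translation": [0, 0, -0.05], "turn": [0, 0, 0]},
    {"translation": [0, 0, -0.1], "turn": [0, 0, 0]},
    {"translation": [0, 0, -0.15], "turn": [0, 0, 0]},
    {"translation": [0, 0, -0.2], "turn": [0, 0, 0]},
    {"translation": [0, 0, -0.2], "turn": [0, 0, 0]},
    {"translation": [0, 0, -0.1], "turn": [0, 0, 0]},
    {"translation": [0, 0, 0], "turn": [0, 0, 0]},
  ],
)

```text
time_s: 18.0
eef_pos: [0.5888, 0.1002, 0.2039]
tcp_rot: [-151.6, 10.0, -2.0]
force: [0.0, 0.0, -2.4]
gripper_width: 0.0145
finger_force: 98.7
```

```bash
python3 - <<'E'
from h import *
s=read_state(); inboss(s)
nest(vision.get_image('top'),'t')
Rt=R.from_euler('xyz',[180,0,89.1],degrees=True).as_matrix(); rows(s,Rt,np.array([.4624,-.0276,.25]))
E
```

```text
t 18.0 tip mm [-0.71 -0.34 60.27] ang 158.54 tilt deg [0.05 0.66] F [-1.2 -0.  -2.1] M [-0.06   0.387 -0.009] j6 72.2 w 14.5 99.0
t 138 x mean 0.0403 pct [0.025  0.0536] y [-0.0696  0.0625] slope -0.01 ((39.25559616088867, -3.4866714477539062), (30.8248291015625, 133.68704223632812), 0.8386553525924683)
n 12 dist 0.1855663721590754 deg 97.23852487793427
{"translation":[-0.107,0.087,-0.070],"turn":[-0.0291,-0.0145,-0.0885]},
{"translation":[-0.119,0.075,-0.064],"turn":[-0.0291,-0.0145,-0.0885]},
{"translation":[-0.129,0.061,-0.058],"turn":[-0.0291,-0.0145,-0.0885]},
{"translation":[-0.138,0.046,-0.053],"turn":[-0.0291,-0.0145,-0.0885]},
{"translation":[-0.144,0.030,-0.048],"turn":[-0.0291,-0.0145,-0.0885]},
{"translation":[-0.148,0.012,-0.044],"turn":[-0.0291,-0.0145,-0.0885]},
{"translation":[-0.149,-0.006,-0.041],"turn":[-0.0291,-0.0145,-0.0885]},
{"translation":[-0.148,-0.024,-0.038],"turn":[-0.0291,-0.0145,-0.0885]},
{"translation":[-0.144,-0.041,-0.037],"turn":[-0.0291,-0.0145,-0.0885]},
{"translation":[-0.139,-0.059,-0.036],"turn":[-0.0291,-0.0145,-0.0885]},
{"translation":[-0.130,-0.075,-0.036],"turn":[-0.0291,-0.0145,-0.0885]},
{"translation":[-0.120,-0.090,-0.037],"turn":[-0.0291,-0.0145,-0.0885]},
```

>>> apply_moves(
  deltas=[
    {"translation": [-0.107, 0.087, -0.1], "turn": [-0.029, -0.0145, -0.0885]},
    {"translation": [-0.119, 0.075, -0.09], "turn": [-0.029, -0.0145, -0.0885]},
    {"translation": [-0.129, 0.06, -0.08], "turn": [-0.029, -0.0145, -0.0885]},
    {"translation": [-0.138, 0.046, -0.06], "turn": [-0.029, -0.0145, -0.0885]},
    {"translation": [-0.144, 0.03, -0.05], "turn": [-0.029, -0.0145, -0.0885]},
    {"translation": [-0.148, 0.012, -0.044], "turn": [-0.029, -0.0145, -0.0885]},
    {"translation": [-0.149, -0.006, -0.04], "turn": [-0.029, -0.0145, -0.0885]},
    {"translation": [-0.148, -0.024, -0.038], "turn": [-0.029, -0.0145, -0.0885]},
  ],
)

```text
time_s: 18.85
eef_pos: [0.5047, 0.0122, 0.2405]
tcp_rot: [-169.1, -2.1, 58.8]
force: [-0.4, 0.0, -3.1]
gripper_width: 0.0144
finger_force: 98.5
```

```bash
python3 - <<'E'
from h import *
s=read_state(); print(s['joints'])
Rt=R.from_euler('xyz',[180,0,89.1],degrees=True).as_matrix(); rows(s,Rt,np.array([.4624,-.0276,.25]))
E
```

```text
[ -8.937   22.2346 102.6693   6.6913  64.6207  18.7376]
n 4 dist 0.05884457740093276 deg 32.095649406456765
{"translation":[-0.139,-0.044,-0.021],"turn":[-0.0295,-0.0144,-0.0874]},
{"translation":[-0.133,-0.060,-0.020],"turn":[-0.0295,-0.0144,-0.0874]},
{"translation":[-0.124,-0.076,-0.021],"turn":[-0.0295,-0.0144,-0.0874]},
{"translation":[-0.113,-0.091,-0.022],"turn":[-0.0295,-0.0144,-0.0874]},
```

>>> apply_moves(
  deltas=[
    {"translation": [-0.139, -0.044, -0.02], "turn": [-0.0295, -0.0144, -0.0875]},
    {"translation": [-0.133, -0.06, -0.02], "turn": [-0.0295, -0.0144, -0.0875]},
    {"translation": [-0.124, -0.076, -0.02], "turn": [-0.0295, -0.0144, -0.0875]},
    {"translation": [-0.113, -0.091, -0.02], "turn": [-0.0295, -0.0144, -0.087]},
    {"translation": [0, 0, 0], "turn": [0, 0, 0]},
    {"translation": [0, 0, 0], "turn": [0, 0, 0]},
    {"translation": [0, 0, 0], "turn": [0, 0, 0]},
  ],
)

```text
time_s: 19.55
eef_pos: [0.4635, -0.0271, 0.2501]
tcp_rot: [-180.0, -0.1, 88.6]
force: [-0.6, 0.1, -1.2]
gripper_width: 0.015
finger_force: 98.6
```

```bash
python3 - <<'E'
from h import *
s=read_state(); print(s['eef_pos'],s['tcp_rot'],s['force'],s['gripper_width'])
Rt=R.from_euler('xyz',[180,0,89.1],degrees=True).as_matrix(); rows(s,Rt,np.array([.4624,-.0276,.175]),2)
t=vision.get_image('top'); si=vision.get_image('side'); w=vision.get_image('wrist')
T=R.from_euler('xyz',s['tcp_rot'],degrees=True).as_matrix(); tip=s['eef_pos']+T@np.array([-OFF,0,L]); top=s['eef_pos']+T@np.array([-OFF,0,L-.117])
for im in(t,si): print(proj(im,[tip,top]))
out=np.zeros((560,800,3),np.uint8); out[:560,:400]=cv2.resize(si['color'][130:242,290:370],(400,560),interpolation=2); out[:380,404:800]=cv2.resize(w['color'],(396,297))[:380].shape and cv2.copyMakeBorder(cv2.resize(w['color'],(396,297)),0,83,0,0,0)
cv2.imwrite('pics/place.png',out[:,:,::-1])
E
```

```text
[ 0.4635 -0.0271  0.2501] [-179.98     -0.0571   88.5866] [-0.6094  0.0743 -1.2364] 0.014981486004587766
n 2 dist 0.07511352507110225 deg 0.5169145219862675
{"translation":[-0.003,-0.005,0.376],"turn":[-0.0001,-0.0003,-0.0030]},
{"translation":[-0.003,-0.005,0.376],"turn":[-0.0001,-0.0003,-0.0030]},
[[326.5941 258.3331]
 [331.956  252.1301]]
[[336.2437 176.3516]
 [338.9632 134.0223]]
```

View pics/place.png

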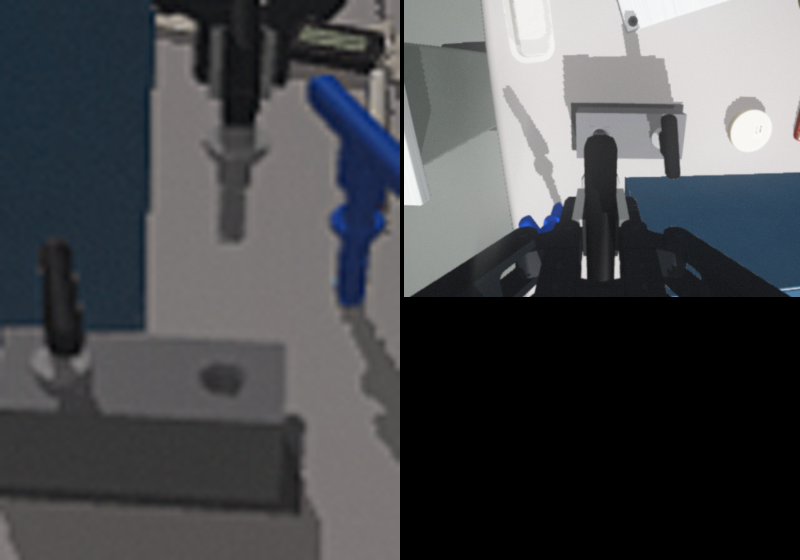

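The side crop shows the key upright, with its tip at (231,240) in line with the empty hole at (221,380). The hub and grip look unchanged. Lowering to just above the hole.

>>> apply_moves(
  deltas=[
    {"translation": [-0.003, -0.005, 0.35], "turn": [0, 0, -0.003]},
    {"translation": [-0.003, -0.005, 0.3], "turn": [0, 0, -0.003]},
    {"translation": [0, 0, 0.1], "turn": [0, 0, 0]},
    {"translation": [0, 0, 0], "turn": [0, 0, 0]},
    {"translation": [0, 0, 0], "turn": [0, 0, 0]},
    {"translation": [0, 0, 0], "turn": [0, 0, 0]},
    {"translation": [0, 0, 0], "turn": [0, 0, 0]},
  ],
)

```text
time_s: 20.4
eef_pos: [0.4626, -0.0281, 0.1765]
tcp_rot: [179.8, 0.0, 89.2]
force: [-0.2, -0.7, -1.3]
gripper_width: 0.0147
finger_force: 98.5
```

```bash
python3 - <<'E'
from h import *
s=read_state(); print(s['eef_pos'],s['tcp_rot'],s['force'])
Rt=R.from_euler('xyz',[180,0,89.1],degrees=True).as_matrix(); rows(s,Rt,np.array([.4624,-.0276,.113]),3)
E
```

```text
[ 0.4626 -0.0281  0.1765] [179.8452   0.0023  89.2197] [-0.2245 -0.6527 -1.2802]
n 3 dist 0.06349415339757013 deg 0.19570086169619372
{"translation":[0.002,-0.001,0.212],"turn":[0.0006,0.0000,0.0005]},
{"translation":[0.002,-0.001,0.212],"turn":[0.0006,0.0000,0.0005]},
{"translation":[0.002,-0.001,0.212],"turn":[0.0006,0.0000,0.0005]},
```

>>> apply_moves(
  deltas=[
    {"translation": [0.003, -0.002, 0.06], "turn": [0.001, 0, 0]},
    {"translation": [0.002, 0, 0.06], "turn": [0.001, 0, 0]},
    {"translation": [0, 0, 0.06], "turn": [0, 0, 0]},
    {"translation": [0, 0, 0.06], "turn": [0, 0, 0]},
    {"translation": [0, 0, 0], "turn": [0, 0, 0]},
  ],
)

```text
time_s: 20.9
eef_pos: [0.4617, -0.0274, 0.1506]
tcp_rot: [-179.8, -0.0, 89.2]
force: [-0.4, 0.4, -1.3]
gripper_width: 0.0148
finger_force: 98.5
```

```bash
python3 - <<'E'
from h import *
s=read_state(); print(s['eef_pos'],s['tcp_rot'],s['force'],s['torque'])
E
```

```text
[ 0.4617 -0.0274  0.1506] [-179.7883   -0.0351   89.2217] [-0.3751  0.397  -1.3473] [-0.005  -0.0016 -0.0021]
```

Tip is at 0.044, below the block top, with no contact force. Lowering on.

>>> apply_moves(
  deltas=[
    {"translation": [0, 0.003, 0.08], "turn": [0, 0, 0]},
    {"translation": [0, 0, 0.08], "turn": [0, 0, 0]},
    {"translation": [0, 0, 0.08], "turn": [0, 0, 0]},
    {"translation": [0, 0, 0.08], "turn": [0, 0, 0]},
    {"translation": [0, 0, 0.04], "turn": [0, 0, 0]},
    {"translation": [0, 0, 0], "turn": [0, 0, 0]},
    {"translation": [0, 0, 0], "turn": [0, 0, 0]},
  ],
)

```text
time_s: 21.6
eef_pos: [0.4623, -0.0275, 0.1155]
tcp_rot: [-179.9, -0.0, 89.2]
force: [0.2, 0.2, -1.2]
gripper_width: 0.0148
finger_force: 98.5
```

```bash
python3 - <<'E'
from h import *
s=read_state(); print(s['eef_pos'],s['tcp_rot'],s['force'],s['torque'])
E
```

```text
[ 0.4623 -0.0275  0.1155] [-179.8791   -0.0167   89.2246] [ 0.1765  0.2415 -1.2489] [0.0174 0.075  0.0342]
```

>>> apply_moves(
  deltas=[
    {"translation": [0, 0, 0.03], "turn": [0, 0, 0]},
    {"translation": [0, 0, 0], "turn": [0, 0, 0]},
    {"translation": [0, 0, 0], "turn": [0, 0, 0]},
  ],
)

```text
time_s: 21.9
eef_pos: [0.4622, -0.0275, 0.1126]
tcp_rot: [-179.9, -0.0, 89.2]
force: [0.1, -0.4, -2.4]
gripper_width: 0.0149
finger_force: 98.5
```

>>> apply_moves(
  deltas=[
    {"translation": [0, 0, 0], "turn": [0, 0, 0]},
    {"translation": [0, 0, 0], "turn": [0, 0, 0]},
    {"translation": [0, 0, 0], "turn": [0, 0, 0]},
    {"translation": [0, 0, 0], "turn": [0, 0, 0]},
    {"translation": [0, 0, 0], "turn": [0, 0, 0]},
    {"translation": [0, 0, 0], "turn": [0, 0, 0]},
    {"translation": [0, 0, 0], "turn": [0, 0, 0]},
    {"translation": [0, 0, 0], "turn": [0, 0, 0]},
  ],
  jaw=0,
)

```text
time_s: 22.7
eef_pos: [0.4622, -0.0275, 0.1125]
tcp_rot: [-179.9, -0.0, 89.2]
force: [-0.3, 0.1, -1.1]
gripper_width: 0.0856
finger_force: 0.0
```

>>> apply_moves(
  deltas=[
    {"translation": [0, 0, -0.1], "turn": [0, 0, 0]},
    {"translation": [0, 0, -0.3], "turn": [0, 0, 0]},
    {"translation": [0, 0, -0.4], "turn": [0, 0, 0]},
    {"translation": [0, 0, -0.4], "turn": [0, 0, 0]},
    {"translation": [0, 0, 0], "turn": [0, 0, 0]},
    {"translation": [0, 0, 0], "turn": [0, 0, 0]},
    {"translation": [0, 0, 0], "turn": [0, 0, 0]},
    {"translation": [0, 0, 0], "turn": [0, 0, 0]},
  ],
)

```text
time_s: 23.5
eef_pos: [0.462, -0.0274, 0.2316]
tcp_rot: [-179.8, -0.0, 89.2]
force: [0.0, 0.8, -0.7]
gripper_width: 0.0854
finger_force: 0.0
```

```bash
python3 - <<'E'
from h import *
s=read_state(); print(s['time_s'],s['eef_pos'],s['gripper_width'],s['force'])
ims=[vision.get_image('wrist') for _ in range(3)]; im=dict(ims[0]); im['z_map']=np.median([i['z_map'] for i in ims],0).astype(np.float32)
C=cloud(im,s)
for lo,hi,x0,nm in ((.112,.13,.464,'Lbar'),(.057,.067,.464,'Lcollar')):
    m=(C[...,2]>lo)&(C[...,2]<hi)&(abs(C[...,0]-x0)<.03)&(abs(C[...,1]+.026)<.09); Q=C[m]
    print(nm,len(Q),Q.mean(0),cv2.minAreaRect((Q[:,:2]*1000).astype(np.float32)),np.percentile(Q[:,2],[5,50,95]))
    # tilt of bar top plane
t=vision.get_image('top'); si=vision.get_image('side'); nest(t,'t'); nest(si,'s'); print([np.abs(t['color'].astype(int)-load('top0')[1]['color']).max(2)[y0:y1,x0:x1].mean() for y0,y1,x0,x1 in ((285,325,225,290),(120,145,270,330),(155,190,305,340),(212,240,300,350))])
out=np.zeros((420,800,3),np.uint8); out[:420,:300]=cv2.resize(si['color'][150:262,290:370],(300,420),interpolation=2); out[:360,304:800]=cv2.resize(im['color'],(496,372))[:360]; cv2.imwrite('pics/end.png',out[:,:,::-1])
E
```

```text
23.5 [ 0.462  -0.0274  0.2316] 0.08540784690071977 [ 0.0398  0.8429 -0.6512]
Lbar 3131 [ 0.4611 -0.0252  0.1212] ((461.01617431640625, -28.718910217285156), (98.54952239990234, 16.003599166870117), 89.2066650390625) [0.1181 0.1216 0.1227]
Lcollar 179 [ 0.4613 -0.0293  0.061 ] ((461.1616516113281, -29.453773498535156), (19.220932006835938, 27.9376277923584), 89.00469970703125) [0.0597 0.0611 0.0619]
t 137 x mean 0.0406 pct [0.025  0.0535] y [-0.0696  0.0626] slope -0.0129 ((39.13864517211914, -3.4883804321289062), (30.590900421142578, 133.68704223632812), 0.8386553525924683)
s 162 x mean 0.0378 pct [0.0324 0.046 ] y [-0.0719  0.0428] slope -0.0181 ((39.80587387084961, -7.054939270019531), (18.672090530395508, 133.14796447753906), 2.0353450775146484)
[np.float64(13.850384615384616), np.float64(12.529333333333334), np.float64(14.164897959183673), np.float64(52.98571428571429)]
```

View pics/end.png

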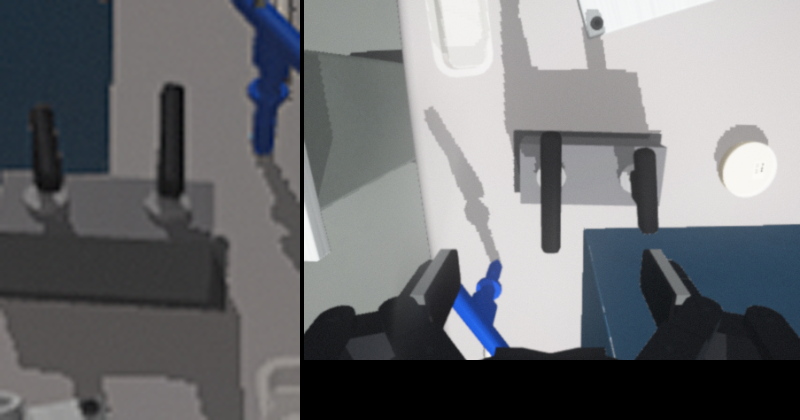

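The final picture shows both keys upright in the stand, bars at (551,190) and (645,190). The large key's top is at 0.1216 as before, the nest is at home and the gripper is clear.

```bash
python3 -c "
from h import *
print(manip.job_done())"
```

```text
the job is handed in; nothing more can be done
None
```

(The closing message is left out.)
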